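# Demagnetise a batch of findings tins

### The job

Take the steel block off the demagnetiser pad and set it flat in the middle of the blue mat, then stack all the closed tins in one square column on the pad, each lengthwise along the outline on it. With the stack standing, move the red changeover switch from its blue side to centre off, wait there a good two seconds, and only then move it fully over to the orange side; press the green membrane key firmly but with no more than about 20 newtons, and finally put the switch back to centre off. Press the key only with the switch on the orange side, leave the tape roll and the wax where they lie, and set right anything that gets knocked out of place.

Things in the scene. Friction and masses are not known exactly. Their poses are not given: they have to be found in the camera images.
- tin1_c (a point): centre of a closed flat tin (dark red lid, bright metal body), 60 x 90 x 20 mm, loose, 0.12 kg, half-way up; x is its 60 mm side, y its 90 mm side, z up; from 2 to 4 of the tins are present, anywhere on the bench
- tin2_c (a point): centre of a closed flat tin (dark red lid, bright metal body), 60 x 90 x 20 mm, loose, 0.12 kg, half-way up; x is its 60 mm side, y its 90 mm side, z up; from 2 to 4 of the tins are present, anywhere on the bench
- tin3_c (a point): centre of a closed flat tin (dark red lid, bright metal body), 60 x 90 x 20 mm, loose, 0.12 kg, half-way up; x is its 60 mm side, y its 90 mm side, z up; from 2 to 4 of the tins are present, anywhere on the bench
- tin4_c (a point): centre of a closed flat tin (dark red lid, bright metal body), 60 x 90 x 20 mm, loose, 0.12 kg, half-way up; x is its 60 mm side, y its 90 mm side, z up; from 2 to 4 of the tins are present, anywhere on the bench
- block_c (a point): centre of the pale, nearly white steel bench block, 60 x 60 x 18 mm, loose, 0.45 kg, half-way up (9 mm over its underside), sides along x and y; at the start it lies on the pad
- pad_c (a point): middle of the top face of the demagnetiser pad: a fixed grey plate 100 x 116 mm, its black top 12 mm over the bench, with a white outline of a tin; the outline's 60 mm side lies along x, its 90 mm side along y. The first tin lies here with its underside at this height
- mat_c (a point): middle of the top face of the fixed blue mat, 94 x 94 x 3 mm, sides along x and y
- switch_bar (a point): centre of the red cross bar on the changeover switch of the grey control box: bar 16 mm thick and 28 mm long along the box's y (its hinge axis), to be pinched across its ends or pushed; this point stands 55 mm from the pivot and turns with the lever
- switch_pivot (a point): pivot of the changeover switch: a fixed point of the control box (110 along x, 130 along y, top 29 mm over the bench), 30 mm over the bench; its x is the direction from the blue dot to the orange dot, its y the hinge axis, along which the key lies 66 mm to -y
- switch (a joint): angle of the changeover switch in rad: -0.6 stop on the blue side (near the robot; starts between -0.6 and -0.52), 0 upright = centre off, +0.6 stop on the orange side; no detents: held by friction, about 2 N at the bar, and stays where it is left
- key_top (a point): middle of the top face of the green square membrane key, 30 x 30 mm, on the control box, 31.5 mm over the bench; it is pressed straight down, gives 1.5 mm at most on a stiff spring (4 N per mm) and then is solid; it registers above 4 N
- tape: roll of tape lying flat, 91 mm across, 24 mm high, bystander; origin under its centre
- wax: yellow wax lump, 41 x 50 x 19 mm, bystander; origin under its centre

How it is judged:
On the way, in this order (a step that is already met when the one before it is completed fails the run):
1. the block lies flat in the middle of the mat, released (horizontal distance between block_c and mat_c below 0.02 m and angle between block_c's own z axis and vertical below 0.07 rad and height (world z) of block_c below 0.016 m and contact force between the fingers and block below 0.1 N), for 0.2 s.
2. all tins that are present stand in one square column on the pad, released (horizontal distance between each of tin1_c, tin2_c, tin3_c, tin4_c and pad_c below 0.009 m and angle between the y axis of each of tin1_c, tin2_c, tin3_c, tin4_c and the y axis of pad_c, either way round below 0.14 rad and angle between each of tin1_c, tin2_c, tin3_c, tin4_c's own z axis and vertical below 0.07 rad and contact force between the fingers and tin1 below 0.1 N and contact force between the fingers and tin2 below 0.1 N and contact force between the fingers and tin3 below 0.1 N and contact force between the fingers and tin4 below 0.1 N), for 0.2 s.
3. the switch rests at centre off for 1.5 s (value of joint switch between -0.15 and 0.15 rad), for 1.5 s.
4. the switch is fully on the orange side (value of joint switch above 0.5 rad), for 0.2 s.
5. the key is pressed with more than 4 N (contact force between the fingers and key above 4 N), for 0.1 s.
6. the switch is back at centre off (all of step 3), for 0.2 s.
At the end, for the whole second after the job is handed in: Every present tin lies flat (4 degrees), centred on the pad within 9 mm and lengthwise along its outline within 8 degrees, so that they form one column; the block lies flat within 20 mm of the middle of the mat; the switch stands within 0.15 rad of centre off (all of step 6 and horizontal distance between block_c and mat_c below 0.02 m and angle between each of block_c, tin1_c, tin2_c, tin3_c, tin4_c's own z axis and vertical below 0.07 rad and height (world z) of block_c below 0.016 m and horizontal distance between each of tin1_c, tin2_c, tin3_c, tin4_c and pad_c below 0.009 m and angle between the y axis of each of tin1_c, tin2_c, tin3_c, tin4_c and the y axis of pad_c, either way round below 0.14 rad); the robot touches nothing.
It fails at once if the key pressed with more than 30 N (contact force between anything else and key above 30 N).
It fails at once if the key pressed by the robot with the switch not on the orange side (contact force between the fingers and key above 2 N and value of joint switch below 0.4 rad).
It fails at once if the tape roll pushed away by more than 40 mm (distance of tape from where it was at the start of the episode above 0.04 m).
It fails at once if the wax pushed away by more than 40 mm (distance of wax from where it was at the start of the episode above 0.04 m).
Of tin1, tin2, tin3, tin4 only 2 to 4 are there at a start; the rules pass over those that are not, and their reading is None.
At some moment in a run one of block may be knocked a few centimetres aside while the robot is not near it.
Once in a run the grip may slacken for a moment while it holds something.
It also fails if it takes over 210 s, if anything falls off the work surface, if the arm or the gripper's body presses on something with over 40 N, if the wrist force passes 120 N, or if a joint passes its speed limit or range.

### The arm

A 7-joint arm with a two-finger parallel gripper is mounted at the origin on a cart in front of the work surface, level with it; the furniture and walls round the work are solid. World frame = base frame: x ahead of the robot, y to its left, z up, the work surface at z = 0. Lengths are in m, angles in rad, forces in N, time in s.
With the tool pointing down it reaches from about 0.4 to 0.875 m from the base axis. Payload 19.3 kg.
Tool frame: the origin (TCP) lies between the finger pads; the fingertips stand 17 mm ahead of it and the grasp point (between the pads) lies 2 mm behind it; x points along the fingers, y is the direction in which the jaws open and shut, and the axes are right-handed (so a half turn about x gives the same grasp; the last joint's range is limited). The gripper opens to 85 mm and grips with 20 to 120 N. Pads are 22 mm wide; open, the fingers measure 114 mm over their backs; the gripper's body (76 mm by 85 mm) begins 54 mm behind the grasp point. The pads swing forward as they close: fully open they stand 13 mm farther back than shut.
Start: joints at [1.123, 0.521, -0.036, 1.599, 0.021, 1.021, -0.113], TCP at [0.231, -0.581, 0.248] pointing down, gripper open.
Joint ranges: [-2.91, 2.91], [-0.3, 2.13], [-1.5, 1.42], [0.17, 2.43], [-1.26, 4.41], [0.16, 1.93], [-2.52, 2.52]. Speed limits (rad/s): [1.89, 1.89, 2.39, 2.39, 3.01, 3.01, 3.01].

### API

Orientations are given as [roll, pitch, yaw] about the fixed x, y, z axes, in that order (R = Rz(yaw) Ry(pitch) Rx(roll)).
In Python, from workcell import bot gives the robot as it stands.
- The arm moves only by the shell command python3 -m creep 'ROWS' [FORCE]. ROWS is JSON, a list of rows, each an object of numbers: "wx", "wy", "wz": the turn, a rotation vector about the tool's x, y, z in degrees; "tx", "ty", "tz": the shift along the tool's x, y, z in m; "claw": the closure, from 0 (fully open) to 1 (shut). A call has 1 to 8 rows; each row is the pose to reach, as a shift and turn from the pose measured when the call began, along the tool's axes at that moment; what a row does not reach only later rows make up. A row lasts 1/10 s, in which the tool goes at most 50 mm and 8.59 degrees, less where a joint would pass 70% of its speed; a pose out of reach is approached as far as the arm can. A call with a gripper value outside its range is refused whole. The fingers move at their own pace and stop on an object; FORCE is the grip in N (left out, the last holds). Time passes only in rows, so rows that repeat a pose let the fingers close. It gives the time, the measured TCP pose, the force and the opening at its end, in the units of the state.
- bot.observe(): the state, without advancing time (a new reading comes with each control period).
- bot.grab_frame(name): name is "scene" or "top"; returns the picture (400x640x3 uint8, blue, green, red); there is no depth.
- bot.get_calibration(name): a dict with "fx", "fy", "cx", "cy" (pixels), "R" (3x3) and "t" (3): a world point X has camera coordinates R X + t. Camera axes: x right, y down, z forward; pixel columns grow to the right and rows downward; lengths in m; the calibration is good to about 2 mm. A picture is of the moment at which its call begins. get_calibration takes no time and is no camera call.
- bot.job_done(): hands the job in, once; it reports no verdict.
The state is a dict: "clock": time; "qpos": joint angles; "qd": joint speeds; "joint_efforts": joint torques, N m; "position": TCP position; "tool_rot": TCP orientation; "force": force on the tool from outside, world axes, zero at the start; "moment": the same for the moment, N m; "grip_width": finger opening in m.
Only numpy, scipy, OpenCV 4.12 (cv2) and the standard library are available. Lean on these libraries where they do the work, as an engineer would, in place of code of your own. Each camera call takes 0.05 s, during which the arm holds its last target.

## Working session

There is one attempt and no reset: what is moved stays moved. The work goes in short steps, Python scripts to look and compute and a shell command to move; the robot and the scene stay as the last step left them, time stands still between calls to the robot, and variables do not carry over. Pictures are saved under pics/ and viewed, and the job is handed in when it is done.

```bash
ls; mkdir -p pics; python3 - <<'E'
from workcell import bot
import cv2
s=bot.observe();print({k:(v if not hasattr(v,'tolist') else v.tolist()) for k,v in s.items()})
for n in("scene","top"):
    cv2.imwrite(f"pics/{n}0.png",bot.grab_frame(n));c=bot.get_calibration(n);print(n,c)
E
```

```text
pics
{'clock': 0.0, 'qpos': [1.1228090946453175, 0.5219899421623745, -0.03632446183807069, 1.5999974885159545, 0.02122401756592458, 1.0210981178971164, -0.11279870021932503], 'qd': [0.00046958846034926403, -0.0013426624425000636, -0.0001611025113929693, 0.0018304415908685318, -0.0012005948917398735, -0.0003307033238925675, 0.00021845171109488478], 'joint_efforts': [0.0008441021236649249, -92.71117687225342, 1.9804946333169937, -36.99351668357849, 0.017958545358851552, 0.00811566598713398, 6.451356739489711e-05], 'position': [0.23038480352766244, -0.5806522702355347, 0.24774452647985284], 'tool_rot': [-1.4796024230122677, 1.5696890531566488, 2.0397786094578194], 'force': [0.9760713407124414, -0.8435751610685068, 0.6595982676283094], 'moment': [0.037585650050690214, -0.049562607192901204, -0.008565264898351917], 'grip_width': 0.0852186405894795}
scene {'fx': 361.12258276536255, 'fy': 361.12258276536255, 'cx': 319.75057222947373, 'cy': 200.67916635158613, 'R': array([[-0.90362345, -0.42830613, -0.0043032 ],
       [-0.22596816,  0.48522532, -0.8446862 ],
       [ 0.3638723 , -0.76230587, -0.53524453]]), 't': array([0.40623663, 0.27223904, 0.60126066])}
top {'fx': 375.03659394561276, 'fy': 375.03659394561276, 'cx': 316.0909003764569, 'cy': 201.7323827613593, 'R': array([[ 0.02817811, -0.99957202,  0.0078594 ],
       [-0.98575459, -0.0290911 , -0.16565508],
       [ 0.16581282, -0.00307959, -0.98615243]]), 't': array([-0.15973999,  0.53911108,  0.85127207])}
```

View pics/scene0.png

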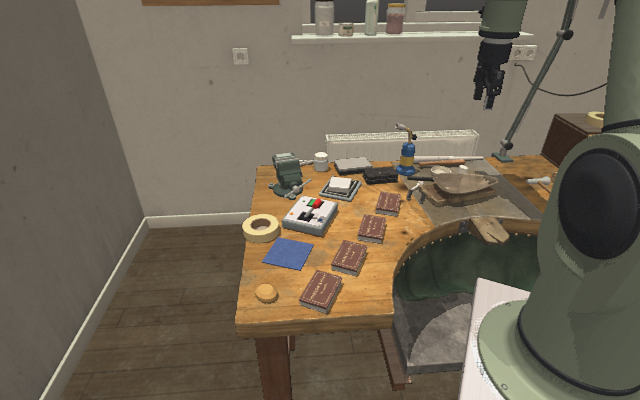

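View pics/top0.png

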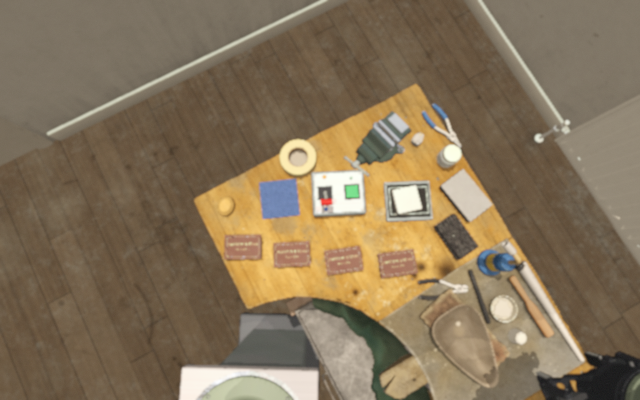

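Four tins in a row, the block on the pad right of the control box, and the mat left of it. I'll enlarge to measure.

```bash
cat > h.py <<'E'
from workcell import bot
import cv2, numpy as np
def crop(im,x0,y0,x1,y1,k,name):
    c=cv2.resize(im[y0:y1,x0:x1],None,fx=k,fy=k,interpolation=cv2.INTER_CUBIC)
    for i in range(x0-x0%20+20,x1,20): cv2.putText(c,str(i),(int((i-x0)*k),10),0,.35,(0,255,255),1); cv2.line(c,(int((i-x0)*k),12),(int((i-x0)*k),16),(0,255,255))
    for i in range(y0-y0%20+20,y1,20): cv2.putText(c,str(i),(0,int((i-y0)*k)),0,.35,(0,255,255),1); cv2.line(c,(25,int((i-y0)*k)),(29,int((i-y0)*k)),(0,255,255))
    cv2.imwrite("pics/"+name,c)
def px2w(cam,u,v,z):
    c=bot.get_calibration(cam); d=c['R'].T@np.array([(u-c['cx'])/c['fx'],(v-c['cy'])/c['fy'],1]); o=-c['R'].T@c['t']
    return o+d*(z-o[2])/d[2]
def w2px(cam,X):
    c=bot.get_calibration(cam); p=c['R']@np.array(X)+c['t']; return c['fx']*p[0]/p[2]+c['cx'],c['fy']*p[1]/p[2]+c['cy']
def quad(im,cam,seed,lo,hi,z,roi):
    pass
E
python3 - <<'E'
from h import *
im=cv2.imread("pics/top0.png")
crop(im,210,130,440,290,3.45,"c1.png")
for n,(u,v) in dict(t1=(243,247),t2=(292,254),t3=(344,261),t4=(397,264)).items(): print(n,px2w("top",u,v,.02).round(3))
print('blk',px2w("top",408,200,.03).round(3),'mat',px2w("top",280,199,.003).round(3),'pad',px2w('top',408,201,.012))
E
```

```text
t1 [0.432 0.029 0.02 ]
t2 [ 0.419 -0.09   0.02 ]
t3 [ 0.406 -0.215  0.02 ]
t4 [ 0.402 -0.342  0.02 ]
blk [ 0.557 -0.368  0.03 ] mat [ 0.555 -0.054  0.003] pad [ 0.55773428 -0.37275293  0.012     ]
```

View pics/c1.png

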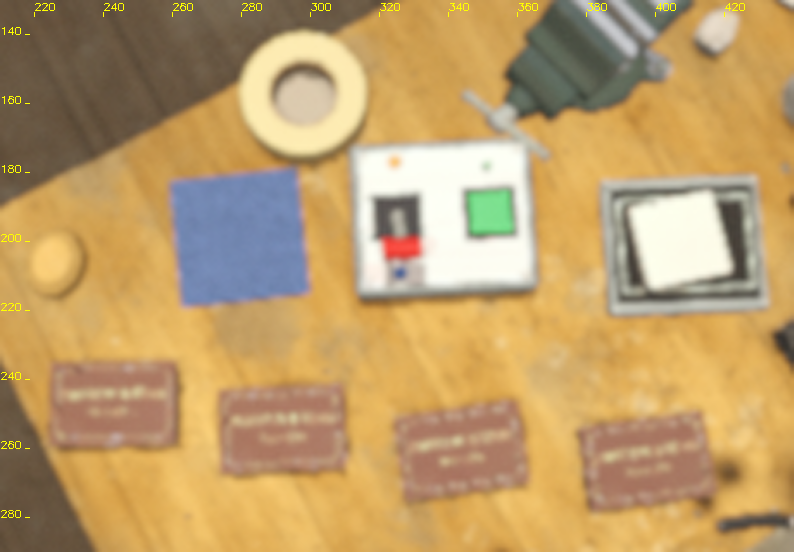

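```bash
cat >> h.py <<'E'
def segs(im,cam,kind,z,roi,amin=150):
    x0,y0,x1,y1=roi; k=4
    big=cv2.resize(im[y0:y1,x0:x1],None,fx=k,fy=k,interpolation=cv2.INTER_CUBIC)
    b,g,r=[big[...,i].astype(int) for i in range(3)]
    if kind=='tin': m=(r-g>30)&(abs(g-b)<28)&(r<205)
    if kind=='mat': m=(b-r>30)
    if kind=='white': m=(np.minimum(np.minimum(b,g),r)>195)
    if kind=='red': m=(r-g>90)&(r-b>90)
    if kind=='green': m=(g-r>50)&(g-b>30)
    m=cv2.morphologyEx((m*255).astype('uint8'),cv2.MORPH_CLOSE,np.ones((9,9)))
    m=cv2.morphologyEx(m,cv2.MORPH_OPEN,np.ones((9,9)))
    cs,_=cv2.findContours(m,cv2.RETR_EXTERNAL,cv2.CHAIN_APPROX_NONE)
    out=[]
    for c in cs:
        if cv2.contourArea(c)<amin*k*k: continue
        P=np.array([px2w(cam,(p[0]+.5)/k-.5+x0,(p[1]+.5)/k-.5+y0,z)[:2] for p in c[:,0]])
        (cx,cy),(w,h),a=cv2.minAreaRect((P*1000).astype('float32'))
        if w>h: w,h,a=h,w,a-90   # a: angle of short side from x ; 
        a=(a+90)%180-90
        M=cv2.moments(c); cen=px2w(cam,(M['m10']/M['m00']+.5)/k-.5+x0,(M['m01']/M['m00']+.5)/k-.5+y0,z)*1000
        out.append((round(cx,1),round(cy,1),round(w,1),round(h,1),round(a,1)));print(kind,out[-1],'cen',cen[:2].round(1))
    return out
E
python3 - <<'E'
from h import *
im=cv2.imread("pics/top0.png")
segs(im,'top','tin',.02,(215,230,430,290))
segs(im,'top','mat',.003,(250,170,310,230))
segs(im,'top','white',.03,(384,180,432,222))
segs(im,'top','white',.029,(305,165,370,222))
segs(im,'top','red',.075,(305,165,370,222),10)
segs(im,'top','green',.0315,(305,165,370,222),50)
s=cv2.imread("pics/scene0.png"); crop(s,240,150,420,320,4,"c2.png")
segs(s,'scene','tin',.02,(290,180,410,320))
segs(s,'scene','mat',.003,(250,230,330,280))
segs(s,'scene','white',.03,(320,170,365,200),40)
segs(s,'scene','green',.0315,(280,190,350,240),20)
segs(s,'scene','red',.075,(280,190,350,240),10)
E
```

```text
tin (392.2, -343.8, 32.5, 85.8, 7.1) cen [ 391.3 -343.3]
tin (406.8, -90.6, 31.4, 84.0, 3.6) cen [406.6 -89.7]
tin (421.9, -339.2, 18.3, 84.0, 8.6) cen [ 421.6 -336.5]
tin (407.8, -213.7, 54.9, 84.4, 9.7) cen [ 406.5 -214.5]
tin (438.8, -89.7, 17.5, 77.8, 2.2) cen [438.1 -91.2]
tin (432.2, 28.9, 55.6, 84.2, 3.0) cen [430.7  26.5]Traceback (most recent call last):
  File "<stdin>", line 4, in <module>
  File "h.py", line 30, in segs
    P=np.array([px2w(cam,(p[0]+.5)/k-.5+x0,(p[1]+.5)/k-.5+y0,z)[:2] for p in c[:,0]])
                ~~~~^^^^^^^^^^^^^^^^^^^^^^^^^^^^^^^^^^^^^^^^^^^
  File "h.py", line 9, in px2w
    c=bot.get_calibration(cam); d=c['R'].T@np.array([(u-c['cx'])/c['fx'],(v-c['cy'])/c['fy'],1]); o=-c['R'].T@c['t']
ValueError: time passes only in moves, steps and waits
```

```bash
sed -i 's/bot.get_calibration(cam)/K[cam]/g; s/np.ones((9,9)))$/np.ones((9,9)))/' h.py
sed -i '2a K={n:bot.get_calibration(n) for n in ("scene","top")}' h.py
sed -i 's/MORPH_CLOSE,np.ones((9,9))/MORPH_CLOSE,np.ones((25,25))/' h.py
cat > m.py <<'E'
from h import *
im=cv2.imread("pics/top0.png")
segs(im,'top','tin',.02,(215,230,430,290))
segs(im,'top','mat',.003,(250,170,310,230))
segs(im,'top','white',.03,(384,180,432,222))
segs(im,'top','white',.029,(305,165,370,222))
segs(im,'top','red',.075,(305,165,370,222),10)
segs(im,'top','green',.0315,(305,165,370,222),50)
s=cv2.imread("pics/scene0.png"); crop(s,240,150,420,320,4,"c2.png")
print('scene')
segs(s,'scene','tin',.02,(290,180,410,320))
segs(s,'scene','mat',.003,(250,230,330,280))
segs(s,'scene','white',.03,(320,170,365,200),40)
segs(s,'scene','green',.0315,(280,190,350,240),20)
segs(s,'scene','red',.075,(280,190,350,240),10)
E
python3 m.py
```

```text
tin (403.3, -342.5, 55.7, 86.4, 7.7) cen [ 403.1 -341.9]
tin (407.7, -213.7, 55.1, 84.4, 9.5) cen [ 407.6 -213.4]
tin (418.6, -89.6, 55.5, 84.1, 4.1) cen [419.1 -89.7]
tin (432.1, 29.3, 55.6, 84.9, 3.1) cen [432.4  29.1]
mat (556.5, -50.6, 90.2, 90.3, -82.2) cen [556.3 -50.9]
white (560.4, -364.9, 59.8, 61.7, -76.7) cen [ 559.6 -364.9]
white (572.1, -197.6, 102.6, 122.3, 4.5) cen [ 575.4 -204.2]
red (540.4, -167.2, 14.7, 24.3, 1.7) cen [ 540.6 -166.9]
green (574.7, -230.2, 30.8, 31.3, -84.4) cen [ 574.7 -230.3]
scene
tin (431.2, 32.8, 58.3, 89.2, 2.4) cen [431.1  35.3]
tin (417.3, -85.6, 58.0, 89.1, 4.7) cen [416.7 -83.5]
tin (405.5, -210.8, 59.1, 88.8, 9.5) cen [ 405.  -208.5]
tin (400.9, -338.0, 58.6, 92.6, 8.5) cen [ 400.7 -337. ]
mat (554.3, -49.1, 93.5, 94.1, 8.7) cen [553.1 -46.6]
white (557.3, -362.5, 59.0, 59.3, -77.0) cen [ 556.7 -362. ]
red (538.6, -170.3, 15.2, 42.7, 5.6) cen [ 538.5 -169.6]
```

View pics/c2.png

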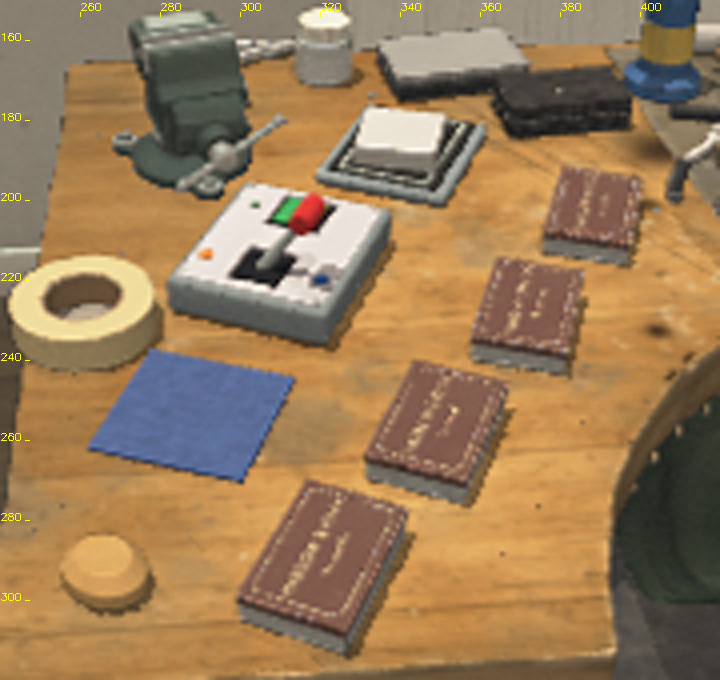

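```bash
cat >> h.py <<'E'
from scipy.spatial.transform import Rotation as Ro
def go(x,y,z,jaw=None):
    """mm, jaw direction angle in world deg (mod 180)"""
    s=bot.observe(); R=Ro.from_euler('xyz',s['tool_rot']).as_matrix(); p=np.array(s['position'])*1000
    d=R.T@(np.array([x,y,z])-p)
    cur=np.degrees(np.arctan2(R[1,1],R[0,1]))
    o="at %s jaw %.1f w=%.1f F=%s t=%.1f"%(p.round(1),cur,s['grip_width']*1000,np.round(s['force'],1),s['clock'])
    w=np.zeros(3)
    if jaw is not None:
        # choose branch
        best=None
        for k in(-360,-180,0,180,360):
            dj=jaw+k-cur
            if best is None or abs(dj)<abs(best): best=dj
        j=np.radians(cur+best); yy=np.array([np.cos(j),np.sin(j),0]); xx=np.array([0,0,-1.]); T=np.stack([xx,yy,np.cross(xx,yy)],1)
        w=Ro.from_matrix(R.T@T).as_rotvec(degrees=True)
    print(o,'q7 %.2f'%s['qpos'][6]); print("  tx %.4f ty %.4f tz %.4f  wx %.2f wy %.2f wz %.2f"%(*(d/1000),*w))
E
python3 - <<'E'
from h import *
go(558,-364,200,13.3-90); go(558,-364,200,13.3)
for z in(0,.012):
  P=np.array([px2w('top',u,v,z)[:2]*1000 for u,v in((384.5,182.8),(428.8,181.3),(432.3,218.4),(387.4,220.7))]);print(P.round(0).tolist(),P.mean(0))
im=cv2.imread("pics/top0.png");crop(im,376,172,440,228,12,"c3.png")
s=cv2.imread("pics/scene0.png");crop(s,312,170,372,206,13,"c4.png")
E
```

```text
at [ 230.5 -580.7  247.8] jaw -68.4 w=85.7 F=[ 0.6 -0.8  0. ] t=0.1 q7 -0.11
  tx 0.0479 ty -0.0805 tz -0.3844  wx 8.35 wy 0.01 wz 0.06
at [ 230.5 -580.7  247.8] jaw -68.4 w=85.7 F=[ 0.6 -0.8  0. ] t=0.1 q7 -0.11
  tx 0.0479 ty -0.0805 tz -0.3844  wx -81.65 wy -0.04 wz 0.05
[[605.0, -317.0], [612.0, -429.0], [517.0, -436.0], [508.0, -324.0]] [ 560.79975775 -376.43689921]
[[602.0, -314.0], [610.0, -426.0], [516.0, -432.0], [507.0, -321.0]] [ 558.6576805  -373.40388551]
```

View pics/c3.png

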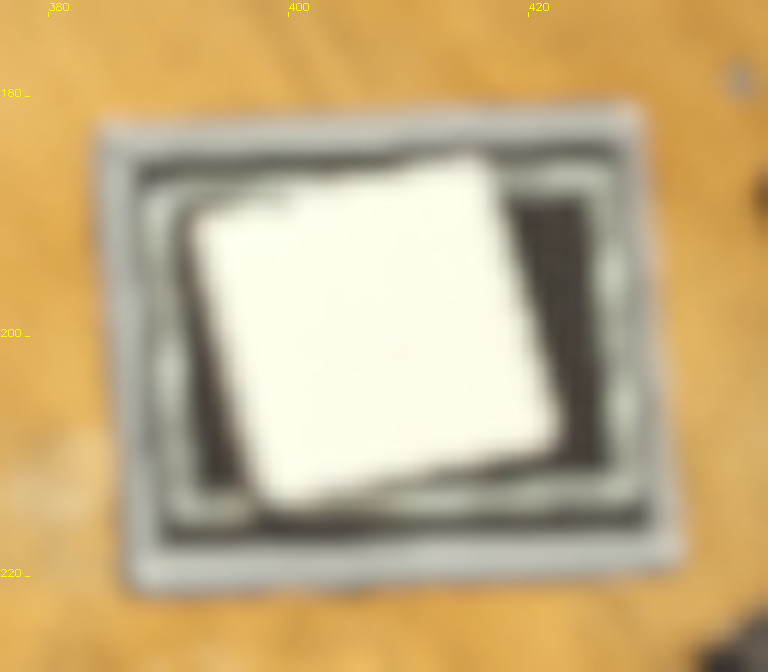

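View pics/c4.png

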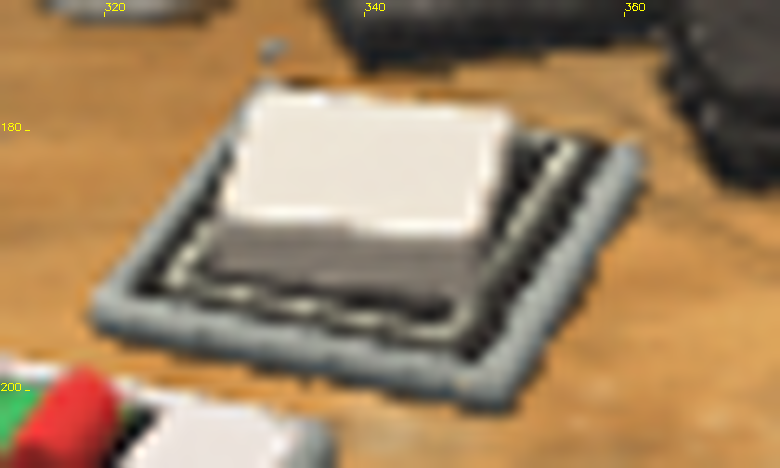

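```bash
python3 -m creep '[{"tx":-0.06},{"tx":-0.06,"ty":-0.02,"tz":-0.05},{"tx":-0.06,"ty":-0.08,"tz":-0.384,"wx":8.3},{"tx":-0.06,"ty":-0.08,"tz":-0.384,"wx":8.3},{"tx":-0.06,"ty":-0.08,"tz":-0.384,"wx":8.3},{"tx":-0.06,"ty":-0.08,"tz":-0.384,"wx":8.3},{"tx":-0.06,"ty":-0.08,"tz":-0.384,"wx":8.3},{"tx":-0.06,"ty":-0.08,"tz":-0.384,"wx":8.3}]' 40; python3 -c "
from h import *
go(558.5,-363.5,120,-77);go(558.5,-363.5,34,-77)"
```

```text
at [ 230.5 -580.7  247.8] jaw -68.4 w=85.7 F=[ 0.6 -0.8  0. ] t=0.1 q7 -0.11
  tx 0.1279 ty -0.0807 tz -0.3850  wx 8.65 wy 0.01 wz 0.06
at [ 230.5 -580.7  247.8] jaw -68.4 w=85.7 F=[ 0.6 -0.8  0. ] t=0.1 q7 -0.11
  tx 0.2139 ty -0.0806 tz -0.3850  wx 8.65 wy 0.01 wz 0.06$[0]: bad value
```

```bash
python3 -m creep '[{"wx":0,"wy":0,"wz":0,"tx":-0.06,"ty":0,"tz":0,"claw":0}]' 40; python3 -m creep --help
```

```text
clock: 0.2
position: [0.2295, -0.5785, 0.2932]
tool_rot: [-1.5, 1.56, 2.02]
force: [-0.8, -0.5, 0.8]
grip_width: 0.0854invalid input: not JSON, or not a number
```

```bash
python3 -m creep '[{"wx":0,"wy":0,"wz":0,"tx":0,"ty":-0.08,"tz":-0.384,"claw":0},{"wx":8.3,"wy":0,"wz":0,"tx":0,"ty":-0.08,"tz":-0.384,"claw":0},{"wx":8.3,"wy":0,"wz":0,"tx":0,"ty":-0.08,"tz":-0.384,"claw":0},{"wx":8.3,"wy":0,"wz":0,"tx":0,"ty":-0.08,"tz":-0.384,"claw":0},{"wx":8.3,"wy":0,"wz":0,"tx":0,"ty":-0.08,"tz":-0.384,"claw":0},{"wx":8.3,"wy":0,"wz":0,"tx":0,"ty":-0.08,"tz":-0.384,"claw":0},{"wx":8.3,"wy":0,"wz":0,"tx":0,"ty":-0.08,"tz":-0.384,"claw":0},{"wx":8.3,"wy":0,"wz":0,"tx":0,"ty":-0.08,"tz":-0.384,"claw":0}]' 40; python3 -c "
from h import *
go(558.5,-363.5,120,-77);go(558.5,-363.5,34,-77)"
```

```text
clock: 1.0
position: [0.5587, -0.3603, 0.2934]
tool_rot: [-1.355, 1.559, 2.021]
force: [-0.1, -0.9, 0.2]
grip_width: 0.0855
at [ 558.7 -360.3  293.4] jaw -76.6 w=85.5 F=[-0.1 -0.9  0.2] t=1.0 q7 -0.88
  tx 0.1734 ty 0.0051 tz 0.0005  wx 0.42 wy 0.15 wz 0.66
at [ 558.7 -360.3  293.4] jaw -76.6 w=85.5 F=[-0.1 -0.9  0.2] t=1.0 q7 -0.88
  tx 0.2594 ty 0.0061 tz 0.0003  wx 0.42 wy 0.15 wz 0.66
```

```bash
python3 -m creep '[{"wx":0.4,"wy":0.1,"wz":0.6,"tx":0.173,"ty":0.005,"tz":0,"claw":0},{"wx":0.4,"wy":0.1,"wz":0.6,"tx":0.173,"ty":0.005,"tz":0,"claw":0},{"wx":0.4,"wy":0.1,"wz":0.6,"tx":0.173,"ty":0.005,"tz":0,"claw":0},{"wx":0.4,"wy":0.1,"wz":0.6,"tx":0.173,"ty":0.005,"tz":0,"claw":0},{"wx":0.4,"wy":0.1,"wz":0.6,"tx":0.173,"ty":0.005,"tz":0,"claw":0},{"wx":0.4,"wy":0.1,"wz":0.6,"tx":0.20,"ty":0.005,"tz":0,"claw":0}]' ; python3 -c "
from h import *
go(558.5,-363.5,34,-77)
im=bot.grab_frame('scene');crop(im,280,140,400,230,6.5,'d1.png')
im=bot.grab_frame('top');crop(im,340,130,470,240,6,'d2.png')"
```

```text
clock: 1.6
position: [0.5606, -0.3643, 0.0965]
tool_rot: [2.445, 1.567, -0.469]
force: [1.7, -1.6, -0.5]
grip_width: 0.0855
at [ 560.6 -364.3   96.5] jaw -77.0 w=85.5 F=[ 1.7 -1.6 -0.5] t=1.6 q7 -0.91
  tx 0.0625 ty -0.0014 tz 0.0021  wx 0.00 wy -0.16 wz -0.14
```

View pics/d1.png

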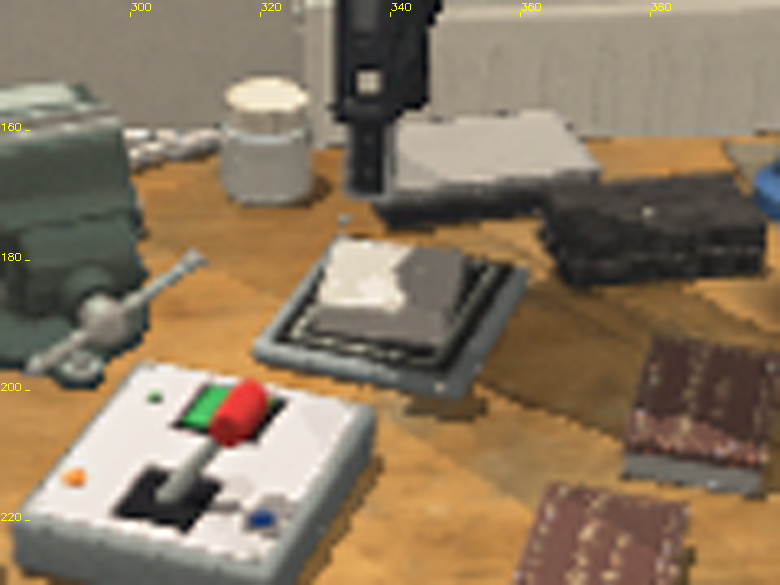

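View pics/d2.png

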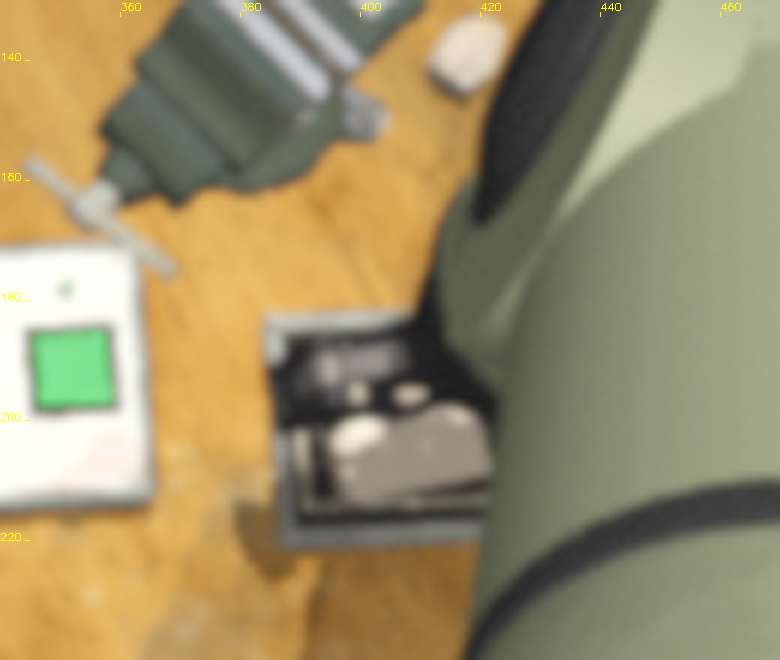

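```bash
python3 -c "
from h import *
p=np.array(bot.observe()['position']);R=Ro.from_euler('xyz',bot.observe()['tool_rot']).as_matrix()
for ty in(-.0427,.0427,-.057,.057):
  q=p+R@[.010,ty,0];print(q.round(3),np.round(w2px('scene',q),1),np.round(w2px('top',q),1))
print(w2px('scene',[.558,-.364,.03]))
"
```

```text
[ 0.548 -0.321  0.082] [337.  172.9] [393.2 199.2]
[ 0.568 -0.404  0.082] [342.  159.7] [429.1 192. ]
[ 0.545 -0.307  0.083] [336.1 175.3] [387.1 200.4]
[ 0.571 -0.418  0.082] [342.8 157.7] [435.1 190.8]
(np.float64(339.3325203502097), np.float64(181.76654695617304))
```

Projection of the fingertips agrees with the picture (near finger at about (337,170)). I'll descend to the block and grip it.

```bash
python3 -m creep '[{"wx":0,"wy":0,"wz":0,"tx":0.03,"ty":-0.001,"tz":0.002,"claw":0},{"wx":0,"wy":0,"wz":0,"tx":0.062,"ty":-0.001,"tz":0.002,"claw":0},{"wx":0,"wy":0,"wz":0,"tx":0.062,"ty":-0.001,"tz":0.002,"claw":0},{"wx":0,"wy":0,"wz":0,"tx":0.062,"ty":-0.001,"tz":0.002,"claw":1},{"wx":0,"wy":0,"wz":0,"tx":0.062,"ty":-0.001,"tz":0.002,"claw":1},{"wx":0,"wy":0,"wz":0,"tx":0.062,"ty":-0.001,"tz":0.002,"claw":1},{"wx":0,"wy":0,"wz":0,"tx":0.062,"ty":-0.001,"tz":0.002,"claw":1},{"wx":0,"wy":0,"wz":0,"tx":0.062,"ty":-0.001,"tz":0.002,"claw":1}]' 60; python3 -c "
from h import *
go(555.5,-50,150,-82)"
```

```text
clock: 2.5
position: [0.5571, -0.3632, 0.0337]
tool_rot: [2.065, 1.57, -0.85]
force: [-1.0, -1.7, 13.1]
grip_width: 0.0585
at [ 557.1 -363.2   33.7] jaw -77.0 w=58.5 F=[-1.  -1.7 13.1] t=2.5 q7 -0.92
  tx -0.1165 ty -0.3055 tz -0.0689  wx 5.00 wy -0.02 wz -0.03
```

```bash
python3 -m creep '[{"wx":0,"wy":0,"wz":0,"tx":-0.05,"ty":0,"tz":0,"claw":1},{"wx":0,"wy":0,"wz":0,"tx":-0.1,"ty":0,"tz":0,"claw":1},{"wx":0,"wy":0,"wz":0,"tx":-0.1,"ty":0,"tz":0,"claw":1}]' 60; python3 -c "
from h import *
go(555.5,-50,140,-82)
im=bot.grab_frame('scene');crop(im,280,140,400,230,6.5,'d3.png')"
```

```text
clock: 2.8
position: [0.5599, -0.365, 0.142]
tool_rot: [2.383, 1.56, -0.532]
force: [1.3, -1.5, -4.2]
grip_width: 0.0583
at [ 559.9 -365.   142. ] jaw -77.0 w=58.3 F=[ 1.3 -1.5 -4.2] t=2.8 q7 -0.91
  tx 0.0001 ty -0.3080 tz -0.0664  wx 4.97 wy -0.49 wz -0.42
```

View pics/d3.png

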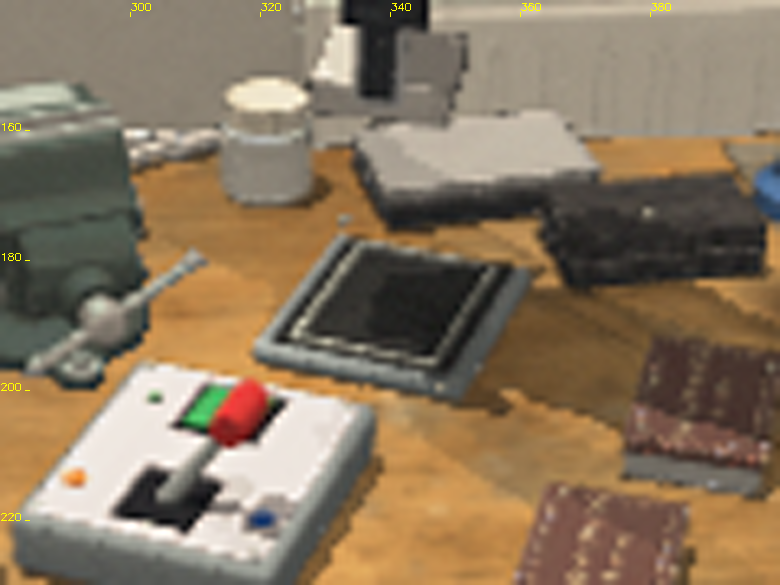

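The block is held and the pad is clear. Next, carry it over to the mat.

```bash
python3 -m creep '[{"wx":5,"wy":-0.5,"wz":-0.4,"tx":0,"ty":-0.308,"tz":-0.066,"claw":1},{"wx":5,"wy":-0.5,"wz":-0.4,"tx":0,"ty":-0.308,"tz":-0.066,"claw":1},{"wx":5,"wy":-0.5,"wz":-0.4,"tx":0,"ty":-0.308,"tz":-0.066,"claw":1},{"wx":5,"wy":-0.5,"wz":-0.4,"tx":0,"ty":-0.308,"tz":-0.066,"claw":1},{"wx":5,"wy":-0.5,"wz":-0.4,"tx":0,"ty":-0.308,"tz":-0.066,"claw":1},{"wx":5,"wy":-0.5,"wz":-0.4,"tx":0,"ty":-0.308,"tz":-0.066,"claw":1},{"wx":5,"wy":-0.5,"wz":-0.4,"tx":0,"ty":-0.308,"tz":-0.066,"claw":1},{"wx":5,"wy":-0.5,"wz":-0.4,"tx":0,"ty":-0.308,"tz":-0.066,"claw":1}]' 60; python3 -c "
from h import *
go(555.5,-50,26,-82)"
```

```text
clock: 3.65
position: [0.5539, -0.0463, 0.1378]
tool_rot: [-0.696, 1.567, 2.59]
force: [0.0, -0.2, -4.4]
grip_width: 0.0581
at [553.9 -46.3 137.8] jaw -81.8 w=58.1 F=[ 0.  -0.2 -4.4] t=3.6 q7 -1.49
  tx 0.1118 ty 0.0042 tz -0.0014  wx 0.24 wy 0.18 wz 0.15
```

```bash
python3 -m creep '[{"wx":0.2,"wy":0.2,"wz":0.2,"tx":0.05,"ty":0.004,"tz":-0.001,"claw":1},{"wx":0.2,"wy":0.2,"wz":0.2,"tx":0.09,"ty":0.004,"tz":-0.001,"claw":1},{"wx":0.2,"wy":0.2,"wz":0.2,"tx":0.105,"ty":0.004,"tz":-0.001,"claw":1},{"wx":0.2,"wy":0.2,"wz":0.2,"tx":0.111,"ty":0.004,"tz":-0.001,"claw":1},{"wx":0.2,"wy":0.2,"wz":0.2,"tx":0.112,"ty":0.004,"tz":-0.001,"claw":1},{"wx":0.2,"wy":0.2,"wz":0.2,"tx":0.112,"ty":0.004,"tz":-0.001,"claw":1}]'; python3 -c "
from h import *
go(555.5,-50,25,-82)"
```

```text
clock: 4.25
position: [0.5558, -0.0502, 0.0271]
tool_rot: [2.595, 1.568, -0.406]
force: [-0.1, 0.1, -3.6]
grip_width: 0.058
at [555.8 -50.2  27.1] jaw -82.0 w=58.0 F=[-0.1  0.1 -3.6] t=4.2 q7 -1.51
  tx 0.0021 ty -0.0003 tz 0.0003  wx 0.02 wy -0.12 wz -0.08
```

```bash
python3 -m creep '[{"wx":0,"wy":0,"wz":0,"tx":0.002,"ty":0,"tz":0,"claw":1},{"wx":0,"wy":0,"wz":0,"tx":0.003,"ty":0,"tz":0,"claw":1},{"wx":0,"wy":0,"wz":0,"tx":0.003,"ty":0,"tz":0,"claw":0},{"wx":0,"wy":0,"wz":0,"tx":0.003,"ty":0,"tz":0,"claw":0},{"wx":0,"wy":0,"wz":0,"tx":0.003,"ty":0,"tz":0,"claw":0},{"wx":0,"wy":0,"wz":0,"tx":-0.05,"ty":0,"tz":0,"claw":0},{"wx":0,"wy":0,"wz":0,"tx":-0.1,"ty":0,"tz":0,"claw":0},{"wx":0,"wy":0,"wz":0,"tx":-0.1,"ty":0,"tz":0,"claw":0}]'; python3 -c "
from h import *
go(432,30,130,3);go(404,-90,130,4)"
```

```text
clock: 5.05
position: [0.5582, -0.0503, 0.1326]
tool_rot: [2.887, 1.561, -0.115]
force: [0.4, 0.5, -0.9]
grip_width: 0.0854
at [558.2 -50.3 132.6] jaw -82.0 w=85.4 F=[ 0.4  0.5 -0.9] t=5.0 q7 -1.49
  tx 0.0012 ty -0.0971 tz 0.1138  wx -85.00 wy -0.34 wz -0.53
at [558.2 -50.3 132.6] jaw -82.0 w=85.4 F=[ 0.4  0.5 -0.9] t=5.0 q7 -1.49
  tx 0.0011 ty 0.0178 tz 0.1582  wx -86.00 wy -0.34 wz -0.53
```

```bash
python3 -m creep '[{"wx":-8,"wy":-0.3,"wz":-0.5,"tx":0,"ty":-0.097,"tz":0.114,"claw":0},{"wx":-16,"wy":-0.3,"wz":-0.5,"tx":0,"ty":-0.097,"tz":0.114,"claw":0},{"wx":-24,"wy":-0.3,"wz":-0.5,"tx":0,"ty":-0.097,"tz":0.114,"claw":0},{"wx":-32,"wy":-0.3,"wz":-0.5,"tx":0,"ty":-0.097,"tz":0.114,"claw":0},{"wx":-40,"wy":-0.3,"wz":-0.5,"tx":0,"ty":-0.097,"tz":0.114,"claw":0},{"wx":-48,"wy":-0.3,"wz":-0.5,"tx":0,"ty":-0.097,"tz":0.114,"claw":0},{"wx":-56,"wy":-0.3,"wz":-0.5,"tx":0,"ty":-0.097,"tz":0.114,"claw":0},{"wx":-64,"wy":-0.3,"wz":-0.5,"tx":0,"ty":-0.097,"tz":0.114,"claw":0}]'; python3 -c "
from h import *
go(431.5,31,120,3)
im=bot.grab_frame('top');cv2.imwrite('pics/top1.png',im);crop(im,376,172,440,228,12,'e1.png')
im=bot.grab_frame('scene');cv2.imwrite('pics/sc1.png',im);crop(im,312,170,372,206,13,'e2.png')
"
```

```text
clock: 5.85
position: [0.4319, 0.0299, 0.1314]
tool_rot: [2.796, 1.568, 0.917]
force: [-0.5, 0.4, -1.2]
grip_width: 0.0853
at [431.9  29.9 131.4] jaw -17.7 w=85.3 F=[-0.5  0.4 -1.2] t=5.8 q7 -0.79
  tx 0.0114 ty -0.0008 tz -0.0009  wx -20.67 wy -0.12 wz -0.07
```

View pics/e1.png

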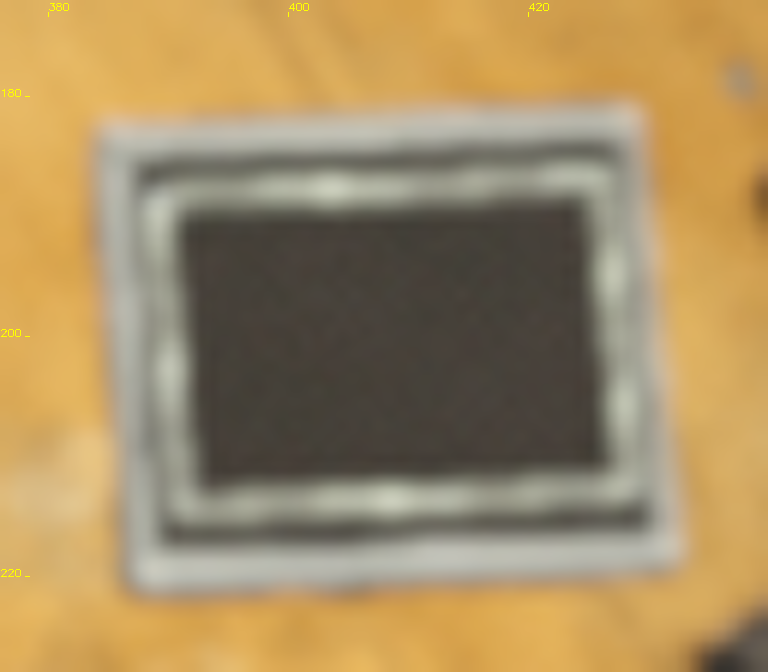

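View pics/e2.png

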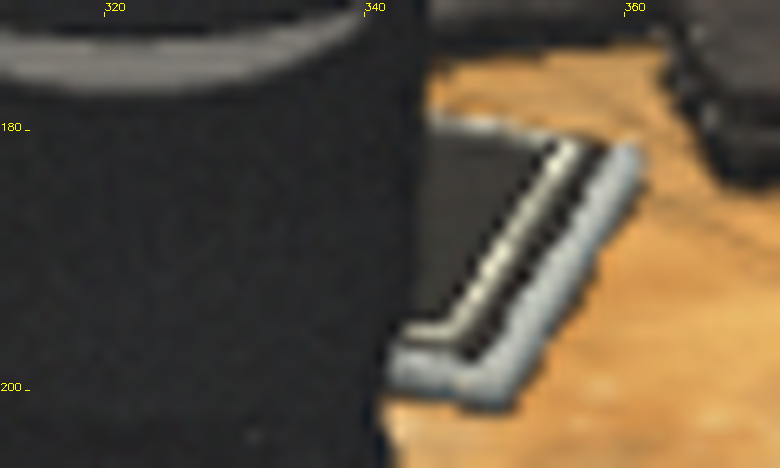

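View pics/top1.png

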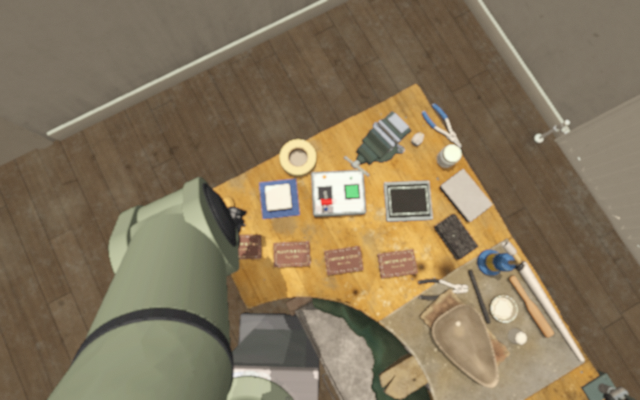

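```bash
python3 -c "
from h import *
def f(cam,o,k,L):
  P=np.array([px2w(cam,(x+.5)/k-.5+o[0],(y+.5)/k-.5+o[1],.012)[:2]*1000 for x,y in L]);print(cam,P.round(0).tolist(),P.mean(0).round(1)); 
  for a,b in((0,1),(1,2),(2,3),(3,0)): d=P[b]-P[a];print('  ',np.linalg.norm(d).round(1),(np.degrees(np.arctan2(d[1],d[0]))%90).round(1))
f('top',(376,172),12,[(142,188),(620,165),(640,498),(165,520)])
f('top',(376,172),12,[(180,212),(585,200),(612,468),(197,488)])
f('scene',(280,140),6.5,[(345,248),(505,268),(432,362),(290,335)])
"
```

```text
top [[591.0, -321.0], [599.0, -421.0], [529.0, -424.0], [522.0, -326.0]] [ 560.2 -373.3]
   100.3 4.5
   70.2 2.2
   98.4 4.3
   69.8 3.7
top [[586.0, -329.0], [591.0, -414.0], [535.0, -418.0], [528.0, -333.0]] [ 560.3 -373.6]
   84.7 3.4
   56.5 4.5
   86.1 4.5
   58.1 3.2
scene [[599.0, -409.0], [522.0, -422.0], [522.0, -329.0], [589.0, -324.0]] [ 557.9 -370.9]
   77.5 10.3
   93.4 0.3
   66.7 4.6
   85.5 6.8
```

```bash
python3 -c "
from h import *
im=cv2.imread('pics/top1.png');segs(im,'top','white',.021,(255,175,305,220))
im=cv2.imread('pics/sc1.png');segs(im,'scene','white',.021,(258,230,320,285),60)
crop(im,240,180,360,330,5,'e3.png')
"
```

```text
white (558.8, -49.0, 60.1, 60.2, 8.1) cen [558.6 -49.2]
white (556.7, -48.3, 58.2, 58.5, 8.1) cen [555.9 -47. ]
```

View pics/e3.png

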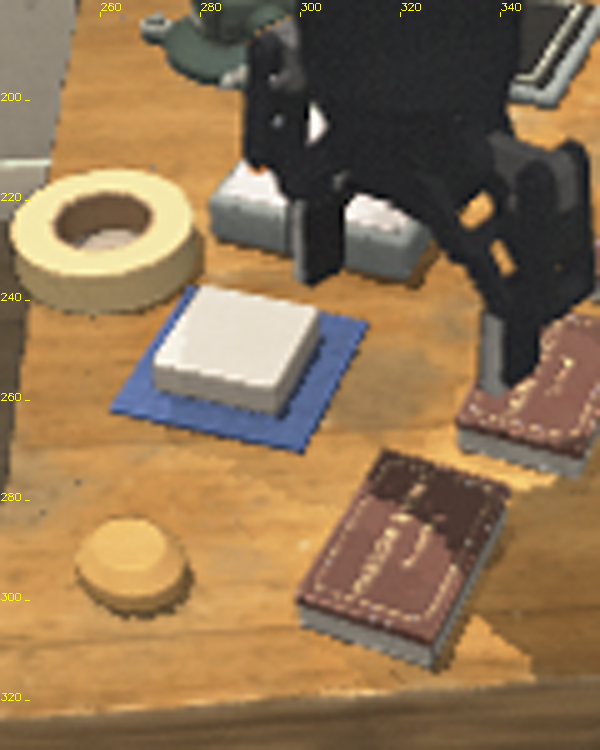

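The block lies centred on the mat. Next is tin 1: finish the turn and descend.

```bash
python3 -m creep '[{"wx":-8,"wy":0,"wz":0,"tx":0.04,"ty":0,"tz":0,"claw":0},{"wx":-16,"wy":0,"wz":0,"tx":0.05,"ty":0,"tz":0,"claw":0},{"wx":-20.7,"wy":0,"wz":0,"tx":0.06,"ty":0,"tz":0,"claw":0},{"wx":-20.7,"wy":0,"wz":0,"tx":0.06,"ty":0,"tz":0,"claw":0}]'; python3 -c "
from h import *
go(432,30,24,3)"
```

```text
clock: 6.35
position: [0.4314, 0.0298, 0.0704]
tool_rot: [-2.933, 1.569, 1.826]
force: [0.1, 0.3, -0.2]
grip_width: 0.0852
at [431.4  29.8  70.4] jaw 2.7 w=85.2 F=[ 0.1  0.3 -0.2] t=6.3 q7 -0.61
  tx 0.0464 ty 0.0006 tz -0.0001  wx -0.31 wy -0.12 wz 0.03
```

```bash
python3 -m creep '[{"wx":-0.3,"wy":0,"wz":0,"tx":0.03,"ty":0.0006,"tz":0,"claw":0},{"wx":-0.3,"wy":0,"wz":0,"tx":0.046,"ty":0.0006,"tz":0,"claw":0},{"wx":-0.3,"wy":0,"wz":0,"tx":0.046,"ty":0.0006,"tz":0,"claw":0},{"wx":-0.3,"wy":0,"wz":0,"tx":0.046,"ty":0.0006,"tz":0,"claw":1},{"wx":-0.3,"wy":0,"wz":0,"tx":0.046,"ty":0.0006,"tz":0,"claw":1},{"wx":-0.3,"wy":0,"wz":0,"tx":0.046,"ty":0.0006,"tz":0,"claw":1},{"wx":-0.3,"wy":0,"wz":0,"tx":0.046,"ty":0.0006,"tz":0,"claw":1},{"wx":-0.3,"wy":0,"wz":0,"tx":0.046,"ty":0.0006,"tz":0,"claw":1}]' 40; python3 -c "
from h import *
go(432,30,24,3)"
python3 -m creep '[{"wx":0,"wy":0,"wz":0,"tx":-0.05,"ty":0,"tz":0,"claw":1},{"wx":0,"wy":0,"wz":0,"tx":-0.1,"ty":0,"tz":0,"claw":1},{"wx":0,"wy":0,"wz":0,"tx":-0.13,"ty":0,"tz":0,"claw":1}]' 40;python3 -c "
from h import *
go(559.5,-372.5,140,4)"
```

```text
clock: 7.15
position: [0.4325, 0.0299, 0.0258]
tool_rot: [2.561, 1.568, 1.041]
force: [-4.2, -0.1, 15.2]
grip_width: 0.0573
at [432.5  29.9  25.8] jaw 2.9 w=57.3 F=[-4.2 -0.1 15.2] t=7.2 q7 -0.68
  tx 0.0018 ty -0.0005 tz -0.0001  wx -0.10 wy -0.12 wz -0.08
clock: 7.45
position: [0.4326, 0.0298, 0.1594]
tool_rot: [2.084, 1.566, 0.563]
force: [0.5, -0.9, -0.3]
grip_width: 0.0571
at [432.6  29.8 159.4] jaw 2.8 w=57.1 F=[ 0.5 -0.9 -0.3] t=7.5 q7 -0.48
  tx 0.0190 ty 0.1067 tz 0.4081  wx -1.16 wy -0.13 wz -0.23
```

```bash
python3 -m creep '[{"wx":-1.2,"wy":0,"wz":0,"tx":0,"ty":0.107,"tz":0.408,"claw":1},{"wx":-1.2,"wy":0,"wz":0,"tx":0,"ty":0.107,"tz":0.408,"claw":1},{"wx":-1.2,"wy":0,"wz":0,"tx":0,"ty":0.107,"tz":0.408,"claw":1},{"wx":-1.2,"wy":0,"wz":0,"tx":0,"ty":0.107,"tz":0.408,"claw":1},{"wx":-1.2,"wy":0,"wz":0,"tx":0,"ty":0.107,"tz":0.408,"claw":1},{"wx":-1.2,"wy":0,"wz":0,"tx":0,"ty":0.107,"tz":0.408,"claw":1},{"wx":-1.2,"wy":0,"wz":0,"tx":0,"ty":0.107,"tz":0.408,"claw":1},{"wx":-1.2,"wy":0,"wz":0,"tx":0,"ty":0.107,"tz":0.408,"claw":1}]'; python3 -c "
from h import *
go(559.5,-372.5,80,4)"
```

```text
clock: 8.25
position: [0.5531, -0.354, 0.1602]
tool_rot: [1.947, 1.565, 0.445]
force: [0.8, 1.2, -0.4]
grip_width: 0.057
at [ 553.1 -354.   160.2] jaw 3.9 w=57.0 F=[ 0.8  1.2 -0.4] t=8.2 q7 0.28
  tx 0.0802 ty 0.0047 tz 0.0190  wx -0.06 wy -0.11 wz -0.28
```

```bash
python3 -m creep '[{"wx":0,"wy":-0.1,"wz":-0.3,"tx":0.04,"ty":0.0047,"tz":0.019,"claw":1},{"wx":0,"wy":-0.1,"wz":-0.3,"tx":0.08,"ty":0.0047,"tz":0.019,"claw":1},{"wx":0,"wy":-0.1,"wz":-0.3,"tx":0.08,"ty":0.0047,"tz":0.019,"claw":1},{"wx":0,"wy":-0.1,"wz":-0.3,"tx":0.08,"ty":0.0047,"tz":0.019,"claw":1}]'; python3 -c "
from h import *
go(559.5,-372.5,39,4)
im=bot.grab_frame('scene');cv2.imwrite('pics/sc2.png',im);crop(im,300,130,400,210,7.5,'f1.png')"
```

```text
clock: 8.65
position: [0.5597, -0.3719, 0.0816]
tool_rot: [3.11, 1.57, 1.608]
force: [0.9, 0.3, -0.2]
grip_width: 0.0571
at [ 559.7 -371.9   81.6] jaw 3.9 w=57.1 F=[ 0.9  0.3 -0.2] t=8.7 q7 0.26
  tx 0.0426 ty -0.0002 tz 0.0006  wx -0.07 wy -0.05 wz -0.00
```

View pics/f1.png

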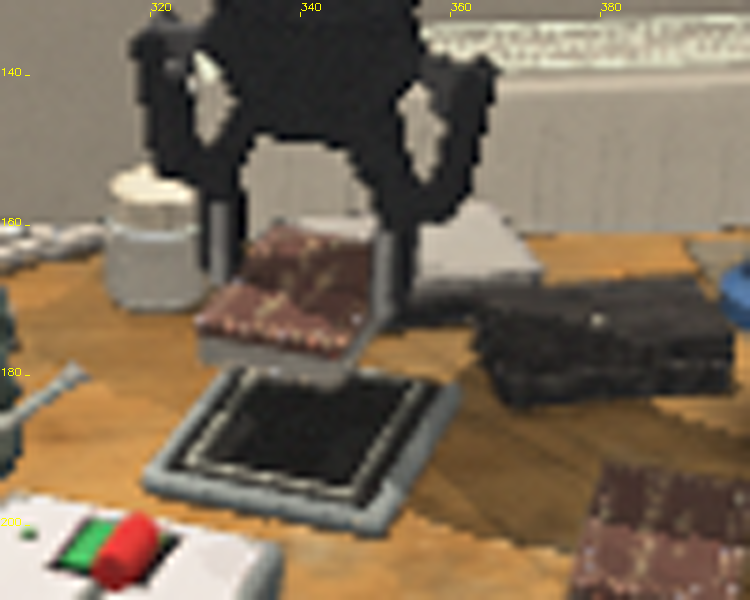

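```bash
python3 -c "
from h import *
P=[px2w('scene',300+x/7.5,130+y/7.5,.0758)[:2]*1000 for x,y in((197,325),(350,360),(375,318))];print(np.round(P,1))"
python3 -m creep '[{"wx":0,"wy":0,"wz":0,"tx":0.03,"ty":0,"tz":0.0006,"claw":1},{"wx":0,"wy":0,"wz":0,"tx":0.041,"ty":0,"tz":0.0006,"claw":1},{"wx":0,"wy":0,"wz":0,"tx":0.0435,"ty":0,"tz":0.0006,"claw":1},{"wx":0,"wy":0,"wz":0,"tx":0.044,"ty":0,"tz":0.0006,"claw":1}]'
```

```text
[[ 579.4 -317.4]
 [ 517.4 -316.3]
 [ 521.1 -350.7]]
clock: 9.1
position: [0.5609, -0.3729, 0.0398]
tool_rot: [1.21, 1.568, -0.292]
force: [0.5, -0.1, -1.5]
grip_width: 0.0567
```

```bash
python3 -c "
from h import *
im=bot.grab_frame('scene');cv2.imwrite('pics/sc3.png',im);crop(im,310,140,370,210,9,'f2.png')
go(559.5,-372.5,38,4)
im=bot.grab_frame('top');cv2.imwrite('pics/top3.png',im);crop(im,370,160,450,230,9,'f3.png')"
```

```text
at [ 561.  -373.    39.9] jaw 3.9 w=56.7 F=[ 0.7  0.  -0.6] t=9.2 q7 0.24
  tx 0.0019 ty -0.0015 tz -0.0006  wx -0.05 wy 0.07 wz -0.15
```

View pics/f2.png

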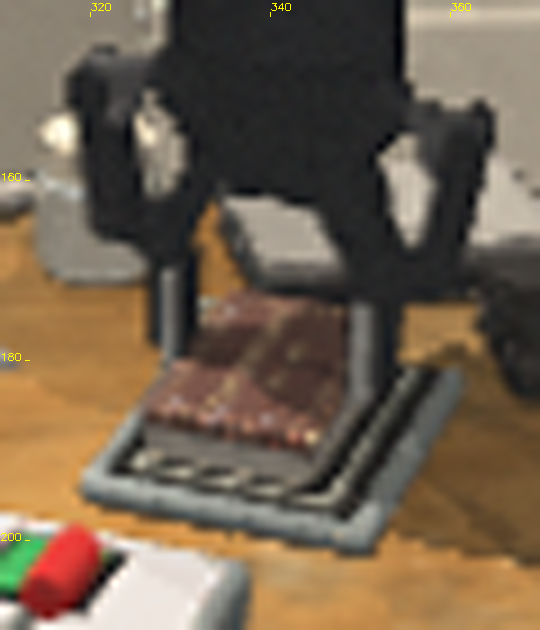

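View pics/f3.png

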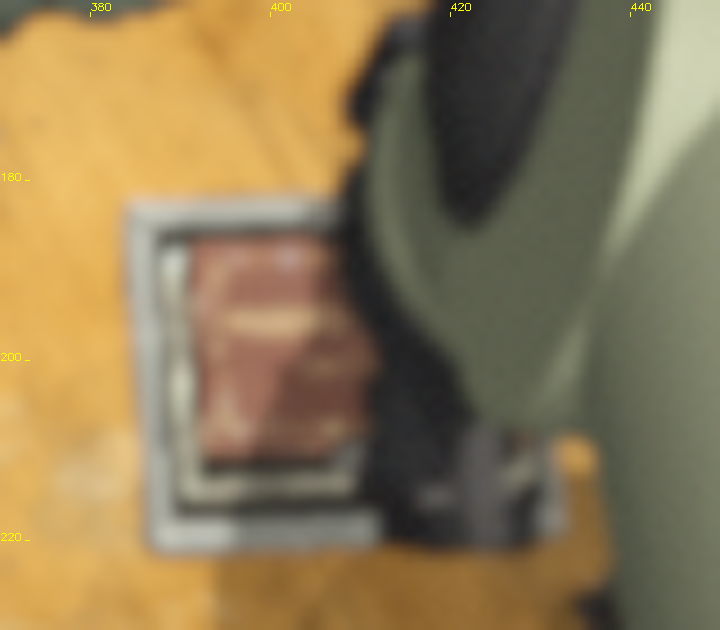

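```bash
python3 -m creep '[{"wx":0,"wy":0,"wz":0,"tx":0.001,"ty":-0.0015,"tz":-0.0006,"claw":1},{"wx":0,"wy":0,"wz":0,"tx":0.002,"ty":-0.0015,"tz":-0.0006,"claw":1},{"wx":0,"wy":0,"wz":0,"tx":0.002,"ty":-0.0015,"tz":-0.0006,"claw":1},{"wx":0,"wy":0,"wz":0,"tx":0.002,"ty":-0.0015,"tz":-0.0006,"claw":0},{"wx":0,"wy":0,"wz":0,"tx":0.002,"ty":-0.0015,"tz":-0.0006,"claw":0},{"wx":0,"wy":0,"wz":0,"tx":0.002,"ty":-0.0015,"tz":-0.0006,"claw":0},{"wx":0,"wy":0,"wz":0,"tx":-0.05,"ty":-0.0015,"tz":-0.0006,"claw":0},{"wx":0,"wy":0,"wz":0,"tx":-0.1,"ty":-0.0015,"tz":-0.0006,"claw":0}]'; python3 -c "
from h import *
go(417.5,-88.5,120,4.5)"
```

```text
clock: 10.0
position: [0.5585, -0.3719, 0.138]
tool_rot: [2.451, 1.57, 0.95]
force: [0.8, -0.6, 0.8]
grip_width: 0.0855
at [ 558.5 -371.9  138. ] jaw 4.0 w=85.5 F=[ 0.8 -0.6  0.8] t=10.0 q7 0.29
  tx 0.0182 ty -0.1211 tz -0.2924  wx -0.53 wy -0.04 wz -0.04
```

```bash
python3 -m creep '[{"wx":0,"wy":0,"wz":0,"tx":0,"ty":-0.121,"tz":-0.292,"claw":0},{"wx":-0.5,"wy":0,"wz":0,"tx":0,"ty":-0.121,"tz":-0.292,"claw":0},{"wx":-0.5,"wy":0,"wz":0,"tx":0,"ty":-0.121,"tz":-0.292,"claw":0},{"wx":-0.5,"wy":0,"wz":0,"tx":0,"ty":-0.121,"tz":-0.292,"claw":0},{"wx":-0.5,"wy":0,"wz":0,"tx":0,"ty":-0.121,"tz":-0.292,"claw":0},{"wx":-0.5,"wy":0,"wz":0,"tx":0,"ty":-0.121,"tz":-0.292,"claw":0},{"wx":-0.5,"wy":0,"wz":0,"tx":0.03,"ty":-0.121,"tz":-0.292,"claw":0},{"wx":-0.5,"wy":0,"wz":0,"tx":0.05,"ty":-0.121,"tz":-0.292,"claw":0}]'; python3 -c "
from h import *
go(417.5,-88.5,30,4.5)
im=bot.grab_frame('top');cv2.imwrite('pics/top4.png',im);crop(im,376,172,440,228,12,'f4.png')
s=bot.grab_frame('scene');cv2.imwrite('pics/sc4.png',s);crop(s,310,165,370,210,12,'f5.png')
segs(im,'top','tin',.032,(384,180,432,222))
segs(im,'top','white',.021,(255,175,305,220))
segs(s,'scene','tin',.032,(320,170,365,200))
"
```

```text
clock: 10.8
position: [0.4168, -0.0868, 0.0879]
tool_rot: [2.138, 1.569, 0.649]
force: [0.4, -0.7, 0.0]
grip_width: 0.0853
at [416.8 -86.8  87.9] jaw 4.7 w=85.3 F=[ 0.4 -0.7  0. ] t=10.8 q7 -0.29
  tx 0.0579 ty 0.0004 tz 0.0018  wx 0.16 wy -0.05 wz -0.08
tin (561.3, -370.9, 61.3, 88.7, 4.0) cen [ 560.9 -370.9]
white (558.4, -49.4, 61.1, 61.9, 8.2) cen [560.  -47.3]
```

View pics/f4.png

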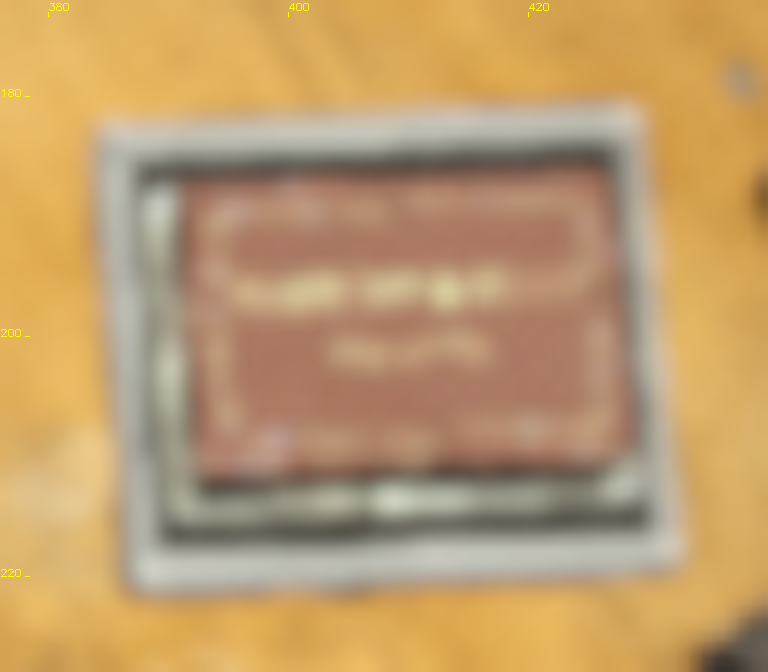

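View pics/f5.png

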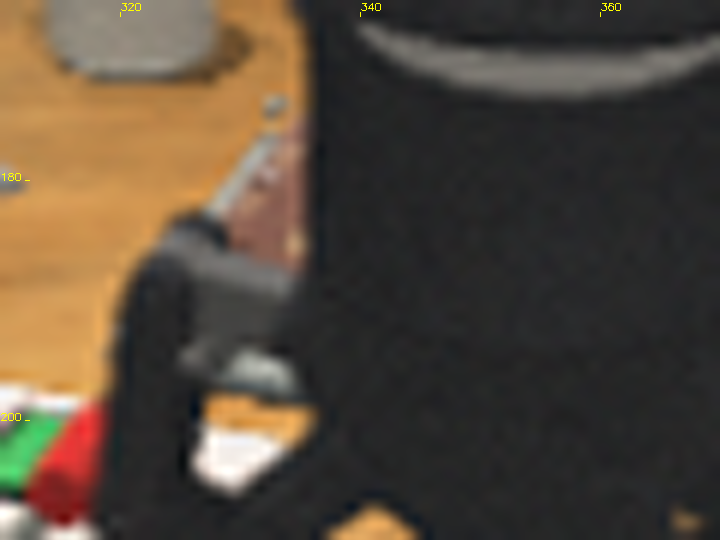

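Tin 1 is within 3 mm of the outline centre and 4° matches. Grip tin 2, a bit higher.

```bash
python3 -m creep '[{"wx":0,"wy":0,"wz":0,"tx":0.04,"ty":0,"tz":0.002,"claw":0},{"wx":0,"wy":0,"wz":0,"tx":0.058,"ty":0,"tz":0.002,"claw":0},{"wx":0,"wy":0,"wz":0,"tx":0.058,"ty":0,"tz":0.002,"claw":0},{"wx":0,"wy":0,"wz":0,"tx":0.058,"ty":0,"tz":0.002,"claw":1},{"wx":0,"wy":0,"wz":0,"tx":0.058,"ty":0,"tz":0.002,"claw":1},{"wx":0,"wy":0,"wz":0,"tx":0.058,"ty":0,"tz":0.002,"claw":1},{"wx":0,"wy":0,"wz":0,"tx":0.058,"ty":0,"tz":0.002,"claw":1},{"wx":0,"wy":0,"wz":0,"tx":0.058,"ty":0,"tz":0.002,"claw":1}]' 40; python3 -c "
from h import *
go(417.5,-88.5,29,4.5)"
python3 -m creep '[{"wx":0,"wy":0,"wz":0,"tx":-0.05,"ty":0,"tz":0,"claw":1},{"wx":0,"wy":0,"wz":0,"tx":-0.1,"ty":0,"tz":0,"claw":1},{"wx":0,"wy":0,"wz":0,"tx":-0.13,"ty":0,"tz":0,"claw":1}]';python3 -c "
from h import *
go(558.5,-373.5,160,4)"
```

```text
clock: 11.7
position: [0.4176, -0.0904, 0.0305]
tool_rot: [2.401, 1.57, 0.909]
force: [-2.8, 1.4, 17.5]
grip_width: 0.0564
at [417.6 -90.4  30.5] jaw 4.5 w=56.4 F=[-2.8  1.4 17.5] t=11.7 q7 -0.39
  tx 0.0015 ty 0.0000 tz -0.0019  wx 0.03 wy -0.03 wz -0.03
clock: 12.0
position: [0.4179, -0.0905, 0.1643]
tool_rot: [1.518, 1.568, 0.026]
force: [-0.6, -0.6, -1.7]
grip_width: 0.0561
at [417.9 -90.5 164.3] jaw 4.5 w=56.1 F=[-0.6 -0.6 -1.7] t=12.0 q7 -0.17
  tx 0.0048 ty 0.1177 tz 0.2932  wx 0.54 wy 0.01 wz -0.18
```

```bash
python3 -m creep '[{"wx":0.5,"wy":0,"wz":-0.2,"tx":0,"ty":0.1177,"tz":0.294,"claw":1},{"wx":0.5,"wy":0,"wz":-0.2,"tx":0,"ty":0.1177,"tz":0.294,"claw":1},{"wx":0.5,"wy":0,"wz":-0.2,"tx":0,"ty":0.1177,"tz":0.294,"claw":1},{"wx":0.5,"wy":0,"wz":-0.2,"tx":0,"ty":0.1177,"tz":0.294,"claw":1},{"wx":0.5,"wy":0,"wz":-0.2,"tx":0,"ty":0.1177,"tz":0.294,"claw":1},{"wx":0.5,"wy":0,"wz":-0.2,"tx":0,"ty":0.1177,"tz":0.294,"claw":1},{"wx":0.5,"wy":0,"wz":-0.2,"tx":0.03,"ty":0.1177,"tz":0.294,"claw":1},{"wx":0.5,"wy":0,"wz":-0.2,"tx":0.06,"ty":0.1177,"tz":0.294,"claw":1}]'; python3 -c "
from h import *
go(558.3,-375,63.5,4)"
```

```text
clock: 12.8
position: [0.5591, -0.3778, 0.1055]
tool_rot: [0.868, 1.568, -0.636]
force: [-0.1, 0.8, -3.0]
grip_width: 0.0562
at [ 559.1 -377.8  105.5] jaw 3.8 w=56.2 F=[-0.1  0.8 -3. ] t=12.8 q7 0.27
  tx 0.0420 ty -0.0007 tz -0.0029  wx -0.17 wy 0.11 wz -0.13
```

```bash
python3 -m creep '[{"wx":-0.2,"wy":0.1,"wz":-0.1,"tx":0.03,"ty":-0.0007,"tz":-0.003,"claw":1},{"wx":-0.2,"wy":0.1,"wz":-0.1,"tx":0.038,"ty":-0.0007,"tz":-0.003,"claw":1},{"wx":-0.2,"wy":0.1,"wz":-0.1,"tx":0.038,"ty":-0.0007,"tz":-0.003,"claw":1}]'; python3 -c "
from h import *
go(558.3,-375,63,4)
im=bot.grab_frame('scene');crop(im,310,140,370,210,9,'g2.png')
im=bot.grab_frame('top');crop(im,370,160,450,230,9,'g3.png')"
```

```text
clock: 13.1
position: [0.5579, -0.3748, 0.0678]
tool_rot: [-3.112, 1.57, 1.67]
force: [0.2, -0.1, 0.6]
grip_width: 0.0561
at [ 557.9 -374.8   67.8] jaw 4.0 w=56.1 F=[ 0.2 -0.1  0.6] t=13.1 q7 0.25
  tx 0.0048 ty 0.0004 tz 0.0002  wx 0.01 wy -0.04 wz 0.00
```

View pics/g2.png

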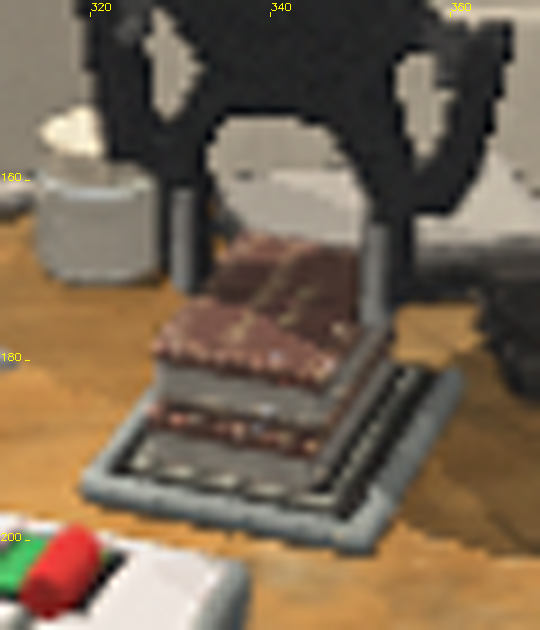

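View pics/g3.png

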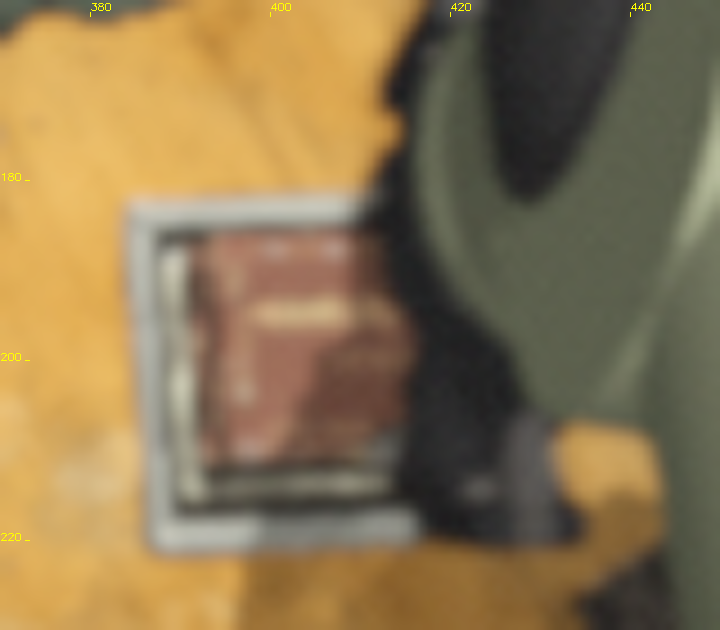

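```bash
python3 -m creep '[{"wx":0,"wy":0,"wz":0,"tx":0.003,"ty":0.0004,"tz":-0.001,"claw":1},{"wx":0,"wy":0,"wz":0,"tx":0.0048,"ty":0.0004,"tz":-0.001,"claw":1},{"wx":0,"wy":0,"wz":0,"tx":0.0055,"ty":0.0004,"tz":-0.001,"claw":1},{"wx":0,"wy":0,"wz":0,"tx":0.0055,"ty":0.0004,"tz":-0.001,"claw":1}]'; python3 -m creep '[{"wx":0,"wy":0,"wz":0,"tx":0,"ty":0,"tz":0,"claw":0},{"wx":0,"wy":0,"wz":0,"tx":0,"ty":0,"tz":0,"claw":0},{"wx":0,"wy":0,"wz":0,"tx":0,"ty":0,"tz":0,"claw":0},{"wx":0,"wy":0,"wz":0,"tx":-0.05,"ty":0,"tz":0,"claw":0},{"wx":0,"wy":0,"wz":0,"tx":-0.1,"ty":0,"tz":0,"claw":0}]'; python3 -c "
from h import *
go(406,-213,120,9.5)"
```

```text
clock: 13.6
position: [0.5593, -0.3743, 0.0641]
tool_rot: [1.057, 1.568, -0.444]
force: [-0.6, 0.2, -0.8]
grip_width: 0.0562
clock: 14.1
position: [0.5585, -0.3736, 0.1644]
tool_rot: [2.686, 1.57, 1.186]
force: [0.3, -0.9, 1.1]
grip_width: 0.0854
at [ 558.5 -373.6  164.4] jaw 4.0 w=85.4 F=[ 0.3 -0.9  1.1] t=14.1 q7 0.30
  tx 0.0444 ty -0.1408 tz -0.1709  wx -5.46 wy -0.04 wz -0.02
```

```bash
python3 -m creep '[{"wx":0,"wy":0,"wz":0,"tx":0,"ty":-0.1408,"tz":-0.1712,"claw":0},{"wx":-5.5,"wy":0,"wz":0,"tx":0,"ty":-0.1408,"tz":-0.1712,"claw":0},{"wx":-5.5,"wy":0,"wz":0,"tx":0,"ty":-0.1408,"tz":-0.1712,"claw":0},{"wx":-5.5,"wy":0,"wz":0,"tx":0.04,"ty":-0.1408,"tz":-0.1712,"claw":0},{"wx":-5.5,"wy":0,"wz":0,"tx":0.07,"ty":-0.1408,"tz":-0.1712,"claw":0},{"wx":-5.5,"wy":0,"wz":0,"tx":0.09,"ty":-0.1408,"tz":-0.1712,"claw":0},{"wx":-5.5,"wy":0,"wz":0,"tx":0.09,"ty":-0.1408,"tz":-0.1712,"claw":0}]'; python3 -c "
from h import *
go(405.7,-213.8,29,9.5)
im=bot.grab_frame('top');cv2.imwrite('pics/top5.png',im);crop(im,376,172,440,228,12,'g4.png')
s=bot.grab_frame('scene');cv2.imwrite('pics/sc5.png',s);crop(s,240,140,400,320,4,'g5.png')
segs(im,'top','tin',.052,(384,180,432,222))
segs(im,'top','tin',.02,(320,225,440,290))
"
```

```text
clock: 14.8
position: [0.4047, -0.2117, 0.0727]
tool_rot: [-2.341, 1.567, 2.539]
force: [1.0, -0.1, 0.4]
grip_width: 0.0856
at [ 404.7 -211.7   72.7] jaw 9.6 w=85.6 F=[ 1.  -0.1  0.4] t=14.8 q7 0.05
  tx 0.0437 ty 0.0008 tz 0.0024  wx 0.12 wy -0.15 wz 0.15
tin (559.9, -373.4, 60.8, 95.8, 3.6) cen [ 560.1 -372.4]
```

View pics/g4.png

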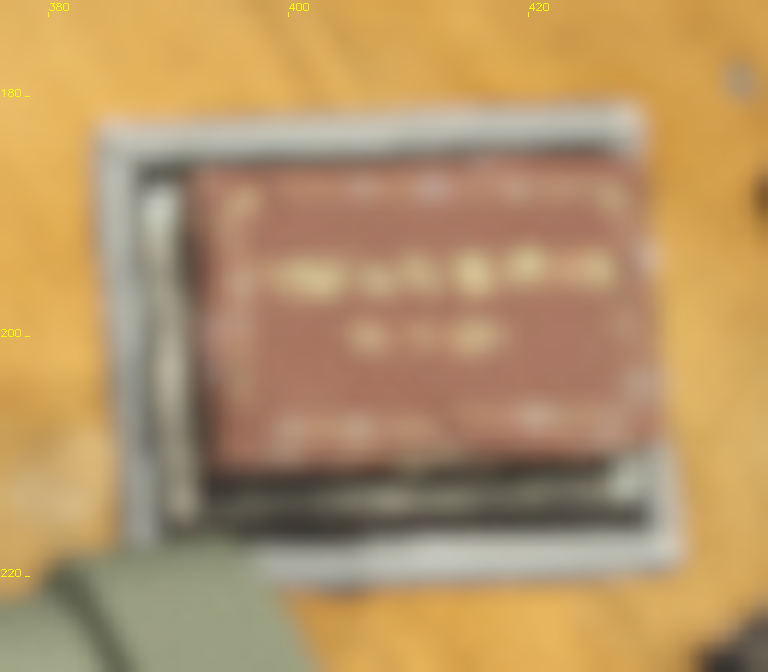

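View pics/g5.png

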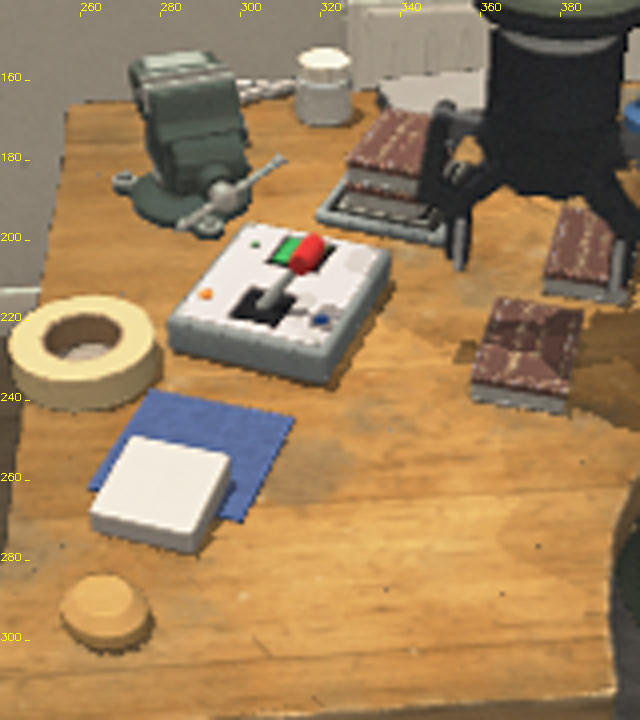

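The block has been knocked to +y, half off the mat (about (160,490) in the crop); I'll put it back after this tin. Tin 2 stands well. Grip tin 3.

```bash
python3 -m creep '[{"wx":0,"wy":-0.1,"wz":0.1,"tx":0.03,"ty":0.0008,"tz":0.002,"claw":0},{"wx":0,"wy":-0.1,"wz":0.1,"tx":0.043,"ty":0.0008,"tz":0.002,"claw":0},{"wx":0,"wy":-0.1,"wz":0.1,"tx":0.043,"ty":0.0008,"tz":0.002,"claw":0},{"wx":0,"wy":-0.1,"wz":0.1,"tx":0.043,"ty":0.0008,"tz":0.002,"claw":1},{"wx":0,"wy":-0.1,"wz":0.1,"tx":0.043,"ty":0.0008,"tz":0.002,"claw":1},{"wx":0,"wy":-0.1,"wz":0.1,"tx":0.043,"ty":0.0008,"tz":0.002,"claw":1},{"wx":0,"wy":-0.1,"wz":0.1,"tx":0.043,"ty":0.0008,"tz":0.002,"claw":1},{"wx":0,"wy":-0.1,"wz":0.1,"tx":0.043,"ty":0.0008,"tz":0.002,"claw":1}]' 40; python3 -c "
from h import *
go(405.7,-213.8,29,9.5)"
python3 -m creep '[{"wx":0,"wy":0,"wz":0,"tx":-0.05,"ty":0,"tz":0,"claw":1},{"wx":0,"wy":0,"wz":0,"tx":-0.1,"ty":0,"tz":0,"claw":1},{"wx":0,"wy":0,"wz":0,"tx":-0.14,"ty":0,"tz":0,"claw":1}]';python3 -c "
from h import *
go(558.5,-374,130,4)"
```

```text
clock: 15.7
position: [0.4075, -0.2155, 0.0349]
tool_rot: [0.44, 1.566, -0.965]
force: [-18.7, 6.6, 78.2]
grip_width: 0.0431
at [ 407.5 -215.5   34.9] jaw 9.5 w=43.1 F=[-18.7   6.6  78.2] t=15.7 q7 -0.02
  tx 0.0059 ty -0.0015 tz -0.0020  wx -0.00 wy 0.25 wz -0.12
clock: 16.0
position: [0.4071, -0.2147, 0.178]
tool_rot: [0.567, 1.565, -0.837]
force: [0.7, -0.9, 0.1]
grip_width: -0.0002
at [ 407.1 -214.7  178. ] jaw 9.5 w=-0.2 F=[ 0.7 -0.9  0.1] t=16.0 q7 0.19
  tx 0.0493 ty 0.1228 tz 0.1819  wx 5.52 wy 0.27 wz -0.19
```

```bash
python3 -c "
from h import *
im=bot.grab_frame('top');cv2.imwrite('pics/top6.png',im)
s=bot.grab_frame('scene');cv2.imwrite('pics/sc6.png',s);crop(s,310,140,430,260,6,'h1.png')
segs(s,'scene','tin',.02,(340,180,420,260))
"
```

```text
tin (405.3, -210.5, 58.3, 89.7, 10.1) cen [ 405.  -208.5]
tin (401.2, -338.0, 57.8, 92.6, 8.9) cen [ 401.2 -336.9]
```

View pics/h1.png

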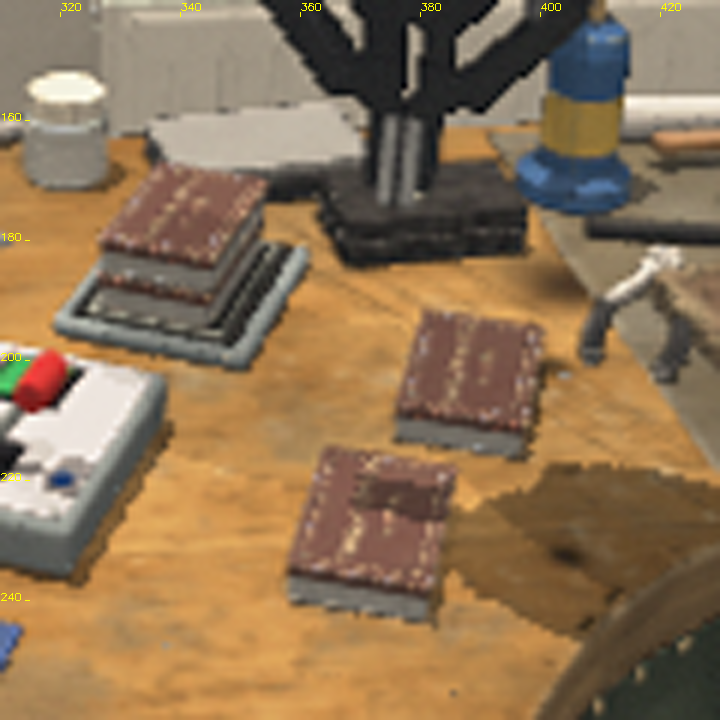

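View pics/top6.png

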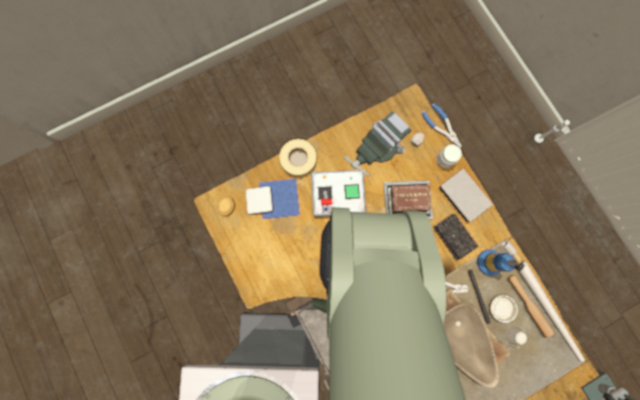

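Tin 3 is still where it was; the open tips stand higher than I assumed and closed on its lid. I'll go lower this time (TCP at 17 mm).

```bash
python3 -m creep '[{"wx":0,"wy":0.2,"wz":-0.1,"tx":0.04,"ty":-0.001,"tz":0,"claw":0},{"wx":0,"wy":0.2,"wz":-0.1,"tx":0.08,"ty":-0.001,"tz":0,"claw":0},{"wx":0,"wy":0.2,"wz":-0.1,"tx":0.1,"ty":-0.001,"tz":0,"claw":0},{"wx":0,"wy":0.2,"wz":-0.1,"tx":0.12,"ty":-0.001,"tz":0,"claw":0},{"wx":0,"wy":0.2,"wz":-0.1,"tx":0.12,"ty":-0.001,"tz":0,"claw":0},{"wx":0,"wy":0.2,"wz":-0.1,"tx":0.12,"ty":-0.001,"tz":0,"claw":0}]' 40; python3 -c "
from h import *
go(405.7,-213.5,17,9.7)"
```

```text
clock: 16.7
position: [0.4095, -0.217, 0.0611]
tool_rot: [0.81, 1.562, -0.595]
force: [-0.3, 0.3, -0.2]
grip_width: 0.0846
at [ 409.5 -217.    61.1] jaw 9.5 w=84.6 F=[-0.3  0.3 -0.2] t=16.7 q7 0.01
  tx 0.0441 ty -0.0034 tz -0.0044  wx -0.23 wy 0.37 wz -0.38
```

```bash
python3 -m creep '[{"wx":0.2,"wy":0.4,"wz":-0.4,"tx":0.02,"ty":-0.0034,"tz":-0.0044,"claw":0},{"wx":-0.2,"wy":0.4,"wz":-0.4,"tx":0.044,"ty":-0.0034,"tz":-0.0044,"claw":0},{"wx":-0.2,"wy":0.4,"wz":-0.4,"tx":0.044,"ty":-0.0034,"tz":-0.0044,"claw":0},{"wx":-0.2,"wy":0.4,"wz":-0.4,"tx":0.044,"ty":-0.0034,"tz":-0.0044,"claw":0}]'; python3 -c "
from h import *
go(405.7,-213.5,17,9.7)"
python3 -m creep '[{"wx":0,"wy":0,"wz":0,"tx":0,"ty":0,"tz":0,"claw":1},{"wx":0,"wy":0,"wz":0,"tx":0,"ty":0,"tz":0,"claw":1},{"wx":0,"wy":0,"wz":0,"tx":0,"ty":0,"tz":0,"claw":1},{"wx":0,"wy":0,"wz":0,"tx":0,"ty":0,"tz":0,"claw":1}]' 40; python3 -c "
from h import *
go(405.7,-213.5,17,9.7)"
```

```text
clock: 17.1
position: [0.4062, -0.2136, 0.0182]
tool_rot: [2.022, 1.571, 0.62]
force: [0.0, 0.4, 0.1]
grip_width: 0.0851
at [ 406.2 -213.6   18.2] jaw 9.7 w=85.1 F=[0.  0.4 0.1] t=17.1 q7 -0.06
  tx 0.0012 ty -0.0004 tz -0.0002  wx -0.03 wy -0.01 wz -0.01
clock: 17.5
position: [0.4067, -0.2141, 0.0197]
tool_rot: [0.803, 1.569, -0.6]
force: [-2.9, 1.0, 23.3]
grip_width: 0.0576
at [ 406.7 -214.1   19.7] jaw 9.6 w=57.6 F=[-2.9  1.  23.3] t=17.5 q7 -0.06
  tx 0.0027 ty -0.0009 tz -0.0008  wx -0.06 wy 0.08 wz -0.09
```

```bash
python3 -m creep '[{"wx":0,"wy":0,"wz":0,"tx":-0.05,"ty":0,"tz":0,"claw":1},{"wx":0,"wy":0,"wz":0,"tx":-0.1,"ty":0,"tz":0,"claw":1},{"wx":0,"wy":0,"wz":0,"tx":-0.14,"ty":0,"tz":0,"claw":1}]';python3 -c "
from h import *
go(558.5,-374,160,4)"
```

```text
clock: 17.8
position: [0.4063, -0.2137, 0.1625]
tool_rot: [0.9, 1.568, -0.502]
force: [0.1, -0.5, -1.1]
grip_width: 0.0571
at [ 406.3 -213.7  162.5] jaw 9.7 w=57.1 F=[ 0.1 -0.5 -1.1] t=17.8 q7 0.16
  tx 0.0031 ty 0.1231 tz 0.1836  wx 5.66 wy 0.09 wz -0.13
```

```bash
python3 -m creep '[{"wx":5.7,"wy":0.1,"wz":-0.1,"tx":0,"ty":0.1231,"tz":0.1836,"claw":1},{"wx":5.7,"wy":0.1,"wz":-0.1,"tx":0,"ty":0.1231,"tz":0.1836,"claw":1},{"wx":5.7,"wy":0.1,"wz":-0.1,"tx":0,"ty":0.1231,"tz":0.1836,"claw":1},{"wx":5.7,"wy":0.1,"wz":-0.1,"tx":0,"ty":0.1231,"tz":0.1836,"claw":1},{"wx":5.7,"wy":0.1,"wz":-0.1,"tx":0.04,"ty":0.1231,"tz":0.1836,"claw":1},{"wx":5.7,"wy":0.1,"wz":-0.1,"tx":0.07,"ty":0.1231,"tz":0.1836,"claw":1},{"wx":5.7,"wy":0.1,"wz":-0.1,"tx":0.08,"ty":0.1231,"tz":0.1836,"claw":1}]';python3 -c "
from h import *
go(558.5,-374,73,4)"
```

```text
clock: 18.5
position: [0.5572, -0.3735, 0.0803]
tool_rot: [-2.396, 1.567, 2.385]
force: [0.1, -0.2, -1.5]
grip_width: 0.0573
at [ 557.2 -373.5   80.3] jaw 4.0 w=57.3 F=[ 0.1 -0.2 -1.5] t=18.5 q7 0.23
  tx 0.0073 ty 0.0013 tz 0.0006  wx -0.05 wy -0.17 wz 0.16
```

```bash
python3 -c "
from h import *
im=bot.grab_frame('scene');crop(im,310,130,370,210,7.4,'h2.png')"; python3 -m creep '[{"wx":0,"wy":-0.2,"wz":0.2,"tx":0.005,"ty":0.001,"tz":0.0006,"claw":1},{"wx":0,"wy":-0.2,"wz":0.2,"tx":0.007,"ty":0.001,"tz":0.0006,"claw":1},{"wx":0,"wy":-0.2,"wz":0.2,"tx":0.008,"ty":0.001,"tz":0.0006,"claw":1}]';python3 -c "
from h import *
go(558.5,-374,72,4)"
```

```text
clock: 18.85
position: [0.5586, -0.3739, 0.0738]
tool_rot: [0.901, 1.568, -0.6]
force: [0.9, -0.2, -0.7]
grip_width: 0.0573
at [ 558.6 -373.9   73.8] jaw 4.0 w=57.3 F=[ 0.9 -0.2 -0.7] t=18.9 q7 0.22
  tx 0.0018 ty -0.0001 tz 0.0000  wx -0.02 wy 0.09 wz -0.12
```

View pics/h2.png

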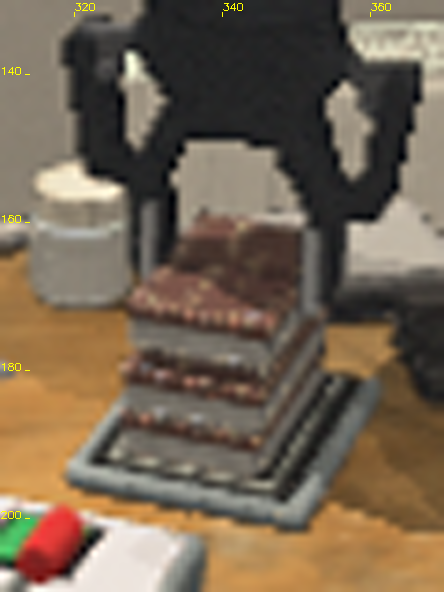

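```bash
python3 -m creep '[{"wx":0,"wy":0,"wz":0,"tx":0.002,"ty":0,"tz":0,"claw":1},{"wx":0,"wy":0,"wz":0,"tx":0.0025,"ty":0,"tz":0,"claw":1},{"wx":0,"wy":0,"wz":0,"tx":0.0025,"ty":0,"tz":0,"claw":1}]'; python3 -m creep '[{"wx":0,"wy":0,"wz":0,"tx":0,"ty":0,"tz":0,"claw":0},{"wx":0,"wy":0,"wz":0,"tx":0,"ty":0,"tz":0,"claw":0},{"wx":0,"wy":0,"wz":0,"tx":0,"ty":0,"tz":0,"claw":0},{"wx":0,"wy":0,"wz":0,"tx":-0.05,"ty":0,"tz":0,"claw":0},{"wx":0,"wy":0,"wz":0,"tx":-0.1,"ty":0,"tz":0,"claw":0}]'; python3 -c "
from h import *
go(401,-340,90,8.2)"
```

```text
clock: 19.15
position: [0.559, -0.3742, 0.0722]
tool_rot: [0.873, 1.567, -0.629]
force: [-1.9, 0.4, 5.9]
grip_width: 0.0572
clock: 19.65
position: [0.558, -0.3734, 0.1723]
tool_rot: [1.161, 1.57, -0.34]
force: [1.5, -1.2, 0.9]
grip_width: 0.0855
at [ 558.  -373.4  172.3] jaw 4.0 w=85.5 F=[ 1.5 -1.2  0.9] t=19.6 q7 0.28
  tx 0.0822 ty -0.1544 tz -0.0443  wx -4.20 wy 0.02 wz -0.04
```

```bash
python3 -m creep '[{"wx":0,"wy":0,"wz":0,"tx":0,"ty":-0.1543,"tz":-0.0425,"claw":0},{"wx":-4.3,"wy":0,"wz":0,"tx":0,"ty":-0.1543,"tz":-0.0425,"claw":0},{"wx":-4.3,"wy":0,"wz":0,"tx":0,"ty":-0.1543,"tz":-0.0425,"claw":0},{"wx":-4.3,"wy":0,"wz":0,"tx":0.05,"ty":-0.1543,"tz":-0.0425,"claw":0},{"wx":-4.3,"wy":0,"wz":0,"tx":0.1,"ty":-0.1543,"tz":-0.0425,"claw":0},{"wx":-4.3,"wy":0,"wz":0,"tx":0.1,"ty":-0.1543,"tz":-0.0425,"claw":0}]'; python3 -c "
from h import *
go(401.2,-341.7,17,8.3)
im=bot.grab_frame('top');cv2.imwrite('pics/top7.png',im);crop(im,376,162,440,228,9,'h4.png')
s=bot.grab_frame('scene');cv2.imwrite('pics/sc7.png',s);crop(s,240,140,400,320,4,'h5.png')
segs(im,'top','tin',.072,(384,170,436,222))
segs(s,'scene','tin',.072,(310,150,365,182))
segs(im,'top','white',.021,(230,175,305,220))
"
```

```text
clock: 20.25
position: [0.3987, -0.3401, 0.0681]
tool_rot: [-2.437, 1.564, 2.42]
force: [0.1, -0.5, 1.0]
grip_width: 0.0853
at [ 398.7 -340.1   68.1] jaw 8.3 w=85.3 F=[ 0.1 -0.5  1. ] t=20.2 q7 0.28
  tx 0.0511 ty 0.0025 tz 0.0022  wx 0.00 wy -0.29 wz 0.24
tin (558.5, -371.2, 59.6, 99.0, 4.3) cen [ 557.9 -368.8]
tin (556.5, -348.3, 59.7, 132.1, 2.8) cen [ 557.4 -353.4]
white (549.7, -2.1, 58.9, 61.0, -81.7) cen [549.   -2.5]
```

View pics/h4.png

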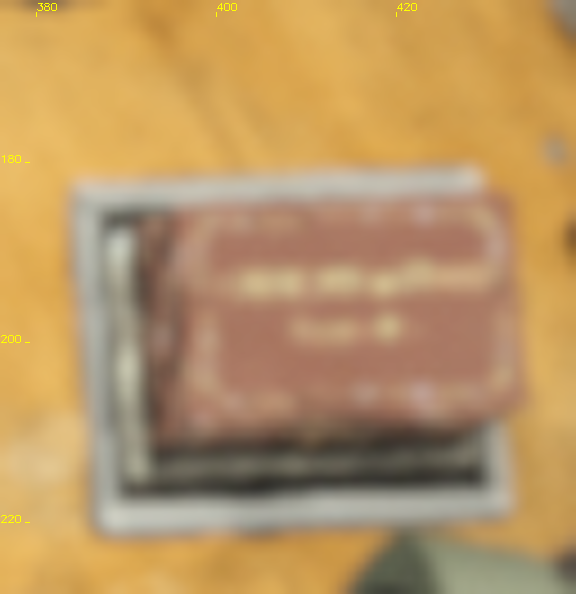

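View pics/h5.png

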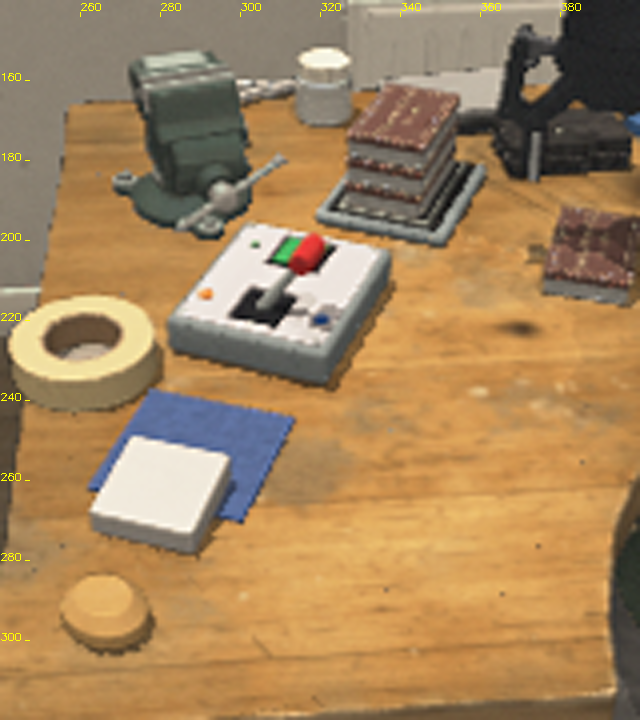

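Three tins stand squarely. Grip tin 4.

```bash
python3 -m creep '[{"wx":0,"wy":-0.3,"wz":0.2,"tx":0.03,"ty":0.0025,"tz":0.002,"claw":0},{"wx":0,"wy":-0.3,"wz":0.2,"tx":0.051,"ty":0.0025,"tz":0.002,"claw":0},{"wx":0,"wy":-0.3,"wz":0.2,"tx":0.051,"ty":0.0025,"tz":0.002,"claw":0},{"wx":0,"wy":-0.3,"wz":0.2,"tx":0.051,"ty":0.0025,"tz":0.002,"claw":1},{"wx":0,"wy":-0.3,"wz":0.2,"tx":0.051,"ty":0.0025,"tz":0.002,"claw":1},{"wx":0,"wy":-0.3,"wz":0.2,"tx":0.051,"ty":0.0025,"tz":0.002,"claw":1},{"wx":0,"wy":-0.3,"wz":0.2,"tx":0.051,"ty":0.0025,"tz":0.002,"claw":1}]'; python3 -c "
from h import *
go(401.2,-341.7,17,8.3)"; python3 -m creep '[{"wx":0,"wy":0,"wz":0,"tx":-0.05,"ty":0,"tz":0,"claw":1},{"wx":0,"wy":0,"wz":0,"tx":-0.1,"ty":0,"tz":0,"claw":1},{"wx":0,"wy":0,"wz":0,"tx":-0.12,"ty":0,"tz":0,"claw":1}]';python3 -c "
from h import *
go(558.5,-374,140,4)"
```

```text
clock: 21.05
position: [0.4053, -0.3437, 0.024]
tool_rot: [0.653, 1.562, -0.772]
force: [-2.5, 2.0, 18.8]
grip_width: 0.0572
at [ 405.3 -343.7   24. ] jaw 8.3 w=57.2 F=[-2.5  2.  18.8] t=21.1 q7 0.23
  tx 0.0070 ty -0.0038 tz -0.0026  wx 0.02 wy 0.39 wz -0.30
clock: 21.35
position: [0.4057, -0.3436, 0.1491]
tool_rot: [0.684, 1.557, -0.742]
force: [0.2, -0.5, -1.4]
grip_width: 0.0571
at [ 405.7 -343.6  149.1] jaw 8.3 w=57.1 F=[ 0.2 -0.5 -1.4] t=21.4 q7 0.36
  tx 0.0109 ty 0.1467 tz 0.0521  wx 4.33 wy 0.59 wz -0.52
```

```bash
python3 -m creep '[{"wx":4.3,"wy":0.2,"wz":-0.2,"tx":0,"ty":0.1467,"tz":0.0531,"claw":1},{"wx":4.3,"wy":0.2,"wz":-0.2,"tx":0,"ty":0.1467,"tz":0.0531,"claw":1},{"wx":4.3,"wy":0.2,"wz":-0.2,"tx":0,"ty":0.1467,"tz":0.0531,"claw":1},{"wx":4.3,"wy":0.2,"wz":-0.2,"tx":0.02,"ty":0.1467,"tz":0.0531,"claw":1},{"wx":4.3,"wy":0.2,"wz":-0.2,"tx":0.035,"ty":0.1467,"tz":0.0531,"claw":1},{"wx":4.3,"wy":0.2,"wz":-0.2,"tx":0.045,"ty":0.1467,"tz":0.0531,"claw":1},{"wx":4.3,"wy":0.2,"wz":-0.2,"tx":0.045,"ty":0.1467,"tz":0.0531,"claw":1}]';python3 -c "
from h import *
go(558.5,-374.5,98,4)
im=bot.grab_frame('scene');crop(im,310,120,370,210,7,'i2.png')
im=bot.grab_frame('top');crop(im,370,160,450,230,9,'i3.png')"
```

```text
clock: 22.05
position: [0.5575, -0.3752, 0.1051]
tool_rot: [0.603, 1.564, -0.898]
force: [-0.3, -0.3, -0.5]
grip_width: 0.0576
at [ 557.5 -375.2  105.1] jaw 4.0 w=57.6 F=[-0.3 -0.3 -0.5] t=22.1 q7 0.24
  tx 0.0071 ty 0.0011 tz -0.0007  wx 0.00 wy 0.32 wz -0.22
```

View pics/i2.png

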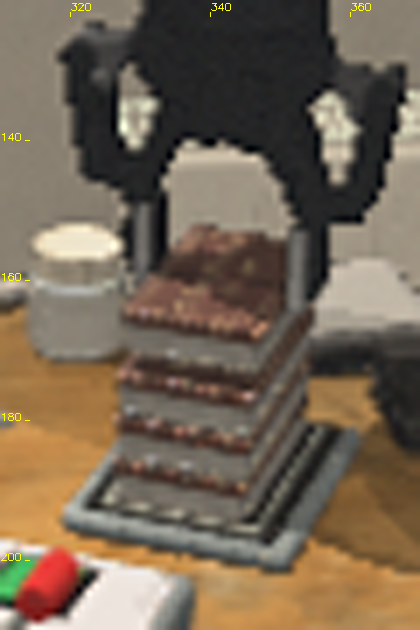

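View pics/i3.png

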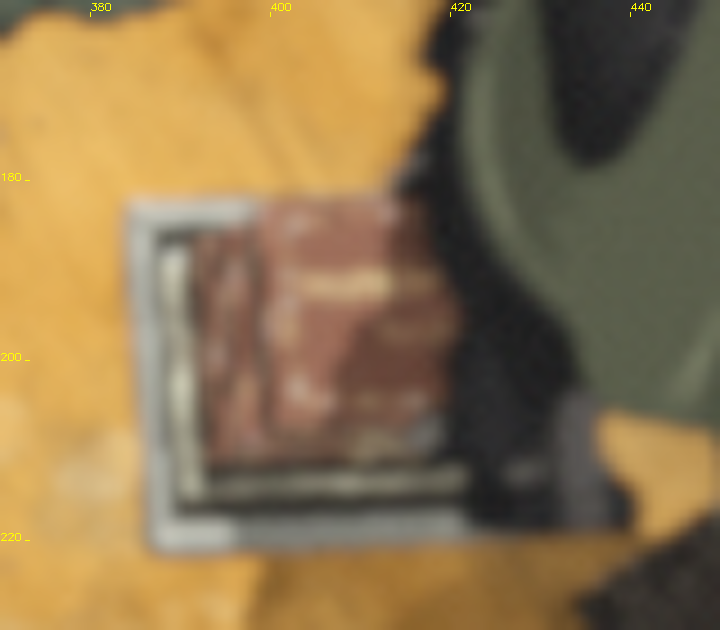

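```bash
python3 -c "
from h import *
def f(x,y,z):return (px2w('top',370+(x+.5)/9-.5,160+(y+.5)/9-.5,z)[:2]*1000).round(1)
print('t4 left edge',f(258,210,.101),f(275,430,.101),'t3 edge z72',f(222,225,.072),f(240,440,.072))
def g(x,y,z):return (px2w('top',376+(x+.5)/9-.5,162+(y+.5)/9-.5,z)[:2]*1000).round(1)
print('t3',g(192,203,.072),g(508,190,.072),g(522,412,.072),g(205,428,.072))
def h(x,y,z):return (px2w('scene',310+(x+.5)/7-.5,120+(y+.5)/7-.5,z)[:2]*1000).round(1)
print('t4',h(122,305,.101),h(262,335,.101),'t3',h(118,373,.072),h(255,400,.072),'t2',h(117,425,.052),h(250,447,.052),'t1',h(115,465,.032),h(247,490,.032))"
```

```text
t4 left edge [ 582.9 -328.7] [ 527.  -332.4] t3 edge z72 [ 585.2 -325.8] [ 528.8 -330.1]
t3 [ 586.5 -332.1] [ 592.4 -414.6] [ 533.9 -416.8] [ 527.3 -335. ]
t4 [ 583.2 -330.3] [ 522.7 -329.4] t3 [ 583.1 -326.7] [ 524.3 -328.9] t2 [ 580.4 -320. ] [ 524.6 -326. ] t1 [ 581.9 -321.6] [ 525.1 -325.7]
```

```bash
python3 -m creep '[{"wx":0,"wy":0,"wz":0,"tx":0.004,"ty":0.001,"tz":-0.0027,"claw":1},{"wx":0,"wy":0,"wz":0,"tx":0.007,"ty":0.001,"tz":-0.0027,"claw":1},{"wx":0,"wy":0,"wz":0,"tx":0.009,"ty":0.001,"tz":-0.0027,"claw":1},{"wx":0,"wy":0,"wz":0,"tx":0.0095,"ty":0.001,"tz":-0.0027,"claw":1}]';python3 -c "
from h import *
go(558.5,-372.5,96,4)"
```

```text
clock: 22.55
position: [0.5592, -0.373, 0.0971]
tool_rot: [0.697, 1.562, -0.804]
force: [0.1, -0.3, -0.9]
grip_width: 0.0574
at [ 559.2 -373.    97.1] jaw 4.0 w=57.4 F=[ 0.1 -0.3 -0.9] t=22.6 q7 0.23
  tx 0.0011 ty -0.0007 tz -0.0005  wx -0.01 wy 0.39 wz -0.33
```

```bash
python3 -m creep '[{"wx":0,"wy":0,"wz":0,"tx":0.0012,"ty":0,"tz":0,"claw":1},{"wx":0,"wy":0,"wz":0,"tx":0.0015,"ty":0,"tz":0,"claw":1},{"wx":0,"wy":0,"wz":0,"tx":0.002,"ty":0,"tz":0,"claw":1}]'; python3 -m creep '[{"wx":0,"wy":0,"wz":0,"tx":0,"ty":0,"tz":0,"claw":0},{"wx":0,"wy":0,"wz":0,"tx":0,"ty":0,"tz":0,"claw":0},{"wx":0,"wy":0,"wz":0,"tx":0,"ty":0,"tz":0,"claw":0},{"wx":0,"wy":0,"wz":0,"tx":-0.05,"ty":0,"tz":0,"claw":0},{"wx":0,"wy":0,"wz":0,"tx":-0.1,"ty":0,"tz":0,"claw":0}]'; python3 -c "
from h import *
go(549,-3,200,8)"
```

```text
clock: 22.85
position: [0.5594, -0.373, 0.0964]
tool_rot: [0.669, 1.561, -0.832]
force: [-9.0, 4.7, 24.3]
grip_width: 0.0575
clock: 23.35
position: [0.5581, -0.3718, 0.1964]
tool_rot: [0.618, 1.564, -0.882]
force: [-0.0, -0.7, 0.5]
grip_width: 0.085
at [ 558.1 -371.8  196.4] jaw 4.0 w=85.0 F=[-0.  -0.7  0.5] t=23.4 q7 0.28
  tx -0.0055 ty 0.0167 tz -0.3686  wx -3.99 wy 0.32 wz -0.21
```

```bash
python3 -m creep '[{"wx":-4,"wy":0.3,"wz":-0.2,"tx":0,"ty":0.0167,"tz":-0.3686,"claw":0},{"wx":-4,"wy":0.3,"wz":-0.2,"tx":0,"ty":0.0167,"tz":-0.3686,"claw":0},{"wx":-4,"wy":0.3,"wz":-0.2,"tx":0,"ty":0.0167,"tz":-0.3686,"claw":0},{"wx":-4,"wy":0.3,"wz":-0.2,"tx":0,"ty":0.0167,"tz":-0.3686,"claw":0},{"wx":-4,"wy":0.3,"wz":-0.2,"tx":0,"ty":0.0167,"tz":-0.3686,"claw":0},{"wx":-4,"wy":0.3,"wz":-0.2,"tx":0,"ty":0.0167,"tz":-0.3686,"claw":0},{"wx":-4,"wy":0.3,"wz":-0.2,"tx":0.03,"ty":0.0167,"tz":-0.3686,"claw":0},{"wx":-4,"wy":0.3,"wz":-0.2,"tx":0.06,"ty":0.0167,"tz":-0.3686,"claw":0}]'; python3 -c "
from h import *
go(548.5,-3.5,17,8)
im=bot.grab_frame('top');cv2.imwrite('pics/top8.png',im);crop(im,376,162,440,228,9,'j4.png')
s=bot.grab_frame('scene');cv2.imwrite('pics/sc8.png',s);crop(s,240,140,400,320,4,'j5.png')
"
```

```text
clock: 24.15
position: [0.5506, 0.001, 0.1363]
tool_rot: [1.63, 1.565, 0.202]
force: [1.3, -0.4, -0.2]
grip_width: 0.0852
at [550.6   1.  136.3] jaw 8.2 w=85.2 F=[ 1.3 -0.4 -0.2] t=24.1 q7 -0.36
  tx 0.1192 ty -0.0033 tz 0.0042  wx 0.19 wy -0.02 wz -0.32
```

View pics/j4.png

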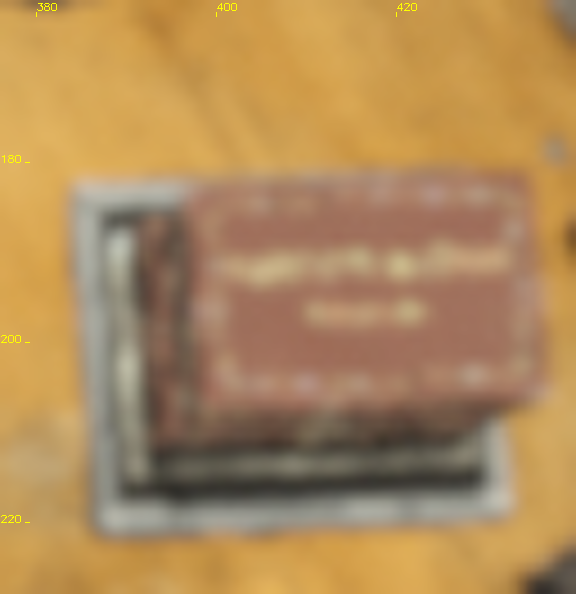

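View pics/j5.png

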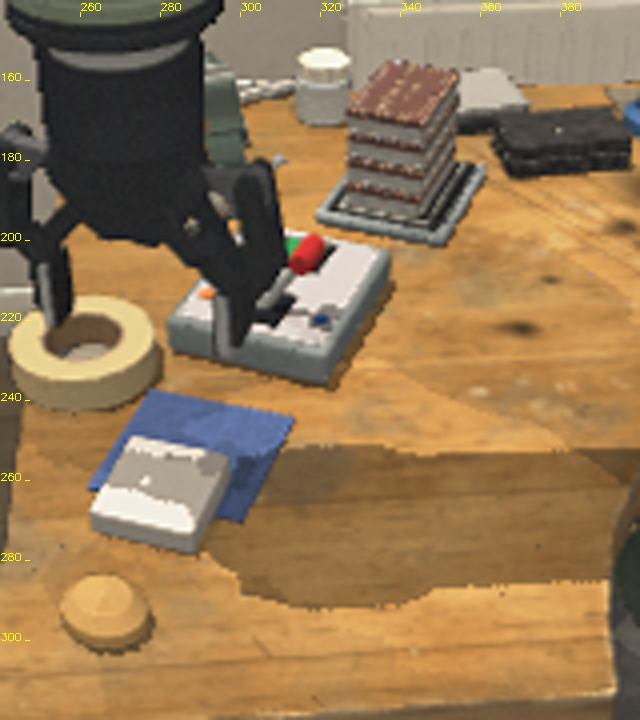

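```bash
python3 -c "
from h import *
def g(x,y,z):return px2w('top',376+(x+.5)/9-.5,162+(y+.5)/9-.5,z)[:2]*1000
P=np.array([g(192,188,.092),g(530,174,.092),g(547,398,.092),g(208,410,.092)]);print(P.round(0).tolist(),P.mean(0))
s=cv2.imread('pics/sc8.png');segs(s,'scene','white',.0195,(258,240,305,285),60)"
python3 -m creep '[{"wx":0.2,"wy":0,"wz":-0.3,"tx":0.04,"ty":-0.0033,"tz":0.004,"claw":0},{"wx":0.2,"wy":0,"wz":-0.3,"tx":0.08,"ty":-0.0033,"tz":0.004,"claw":0},{"wx":0.2,"wy":0,"wz":-0.3,"tx":0.1,"ty":-0.0033,"tz":0.004,"claw":0},{"wx":0.2,"wy":0,"wz":-0.3,"tx":0.1,"ty":-0.0033,"tz":0.004,"claw":0},{"wx":0.2,"wy":0,"wz":-0.3,"tx":0.1,"ty":-0.0033,"tz":0.004,"claw":0}]';python3 -c "
from h import *
go(548.5,-3.5,19,8)"
```

```text
[[586.0, -328.0], [592.0, -414.0], [534.0, -417.0], [529.0, -331.0]] [ 560.33814718 -372.40091131]
white (544.7, 16.3, 26.1, 59.0, -82.0) cen [545.8  19. ]
clock: 24.75
position: [0.5444, -0.0041, 0.0319]
tool_rot: [-1.752, 1.561, 3.101]
force: [0.5, -0.5, 0.2]
grip_width: 0.0854
at [544.4  -4.1  31.9] jaw 8.1 w=85.4 F=[ 0.5 -0.5  0.2] t=24.8 q7 -0.46
  tx 0.0128 ty 0.0043 tz -0.0000  wx 0.09 wy -0.10 wz 0.54
```

```bash
python3 -m creep '[{"wx":0,"wy":0,"wz":0.5,"tx":0.003,"ty":0.004,"tz":0,"claw":0},{"wx":0,"wy":0,"wz":0.5,"tx":0.013,"ty":0.004,"tz":0,"claw":0},{"wx":0,"wy":0,"wz":0.5,"tx":0.013,"ty":0.004,"tz":0,"claw":0}]' 60;python3 -c "
from h import *
go(548.5,-3.5,19,8)"
python3 -m creep '[{"wx":0,"wy":0,"wz":0,"tx":0,"ty":0,"tz":0,"claw":1},{"wx":0,"wy":0,"wz":0,"tx":0,"ty":0,"tz":0,"claw":1},{"wx":0,"wy":0,"wz":0,"tx":0,"ty":0,"tz":0,"claw":1},{"wx":0,"wy":0,"wz":0,"tx":0,"ty":0,"tz":0,"claw":1}]' 60;python3 -c "
from h import *
go(548.5,-3.5,19,8)"
python3 -m creep '[{"wx":0,"wy":0,"wz":0,"tx":-0.04,"ty":0,"tz":0,"claw":1},{"wx":0,"wy":0,"wz":0,"tx":-0.06,"ty":0,"tz":0,"claw":1},{"wx":0,"wy":0,"wz":0,"tx":-0.06,"ty":0,"tz":0,"claw":1}]' ;python3 -c "
from h import *
go(556,-51,60,8)
im=bot.grab_frame('top');cv2.imwrite('pics/top9.png',im);crop(im,200,150,370,280,4.5,'k4.png')
s=bot.grab_frame('scene');cv2.imwrite('pics/sc9.png',s);crop(s,240,180,340,320,5,'k5.png')"
```

```text
clock: 25.05
position: [0.5481, -0.0039, 0.0184]
tool_rot: [-2.566, 1.569, 2.287]
force: [-0.1, 0.3, 0.6]
grip_width: 0.0855
at [548.1  -3.9  18.4] jaw 8.1 w=85.5 F=[-0.1  0.3  0.6] t=25.1 q7 -0.48
  tx -0.0006 ty 0.0005 tz -0.0003  wx 0.08 wy -0.09 wz 0.06
clock: 25.45
position: [0.5479, -0.0039, 0.019]
tool_rot: [-2.332, 1.569, 2.521]
force: [-5.2, -0.2, 11.4]
grip_width: 0.0586
at [547.9  -3.9  19. ] jaw 8.1 w=58.6 F=[-5.2 -0.2 11.4] t=25.4 q7 -0.48
  tx -0.0000 ty 0.0007 tz -0.0003  wx 0.08 wy -0.07 wz 0.07
clock: 25.75
position: [0.5491, -0.004, 0.0813]
tool_rot: [1.848, 1.568, 0.418]
force: [0.7, 0.1, -4.2]
grip_width: 0.0581
at [549.1  -4.   81.3] jaw 8.1 w=58.1 F=[ 0.7  0.1 -4.2] t=25.8 q7 -0.41
  tx 0.0213 ty 0.0001 tz 0.0475  wx 0.06 wy -0.04 wz -0.13
```

View pics/k4.png

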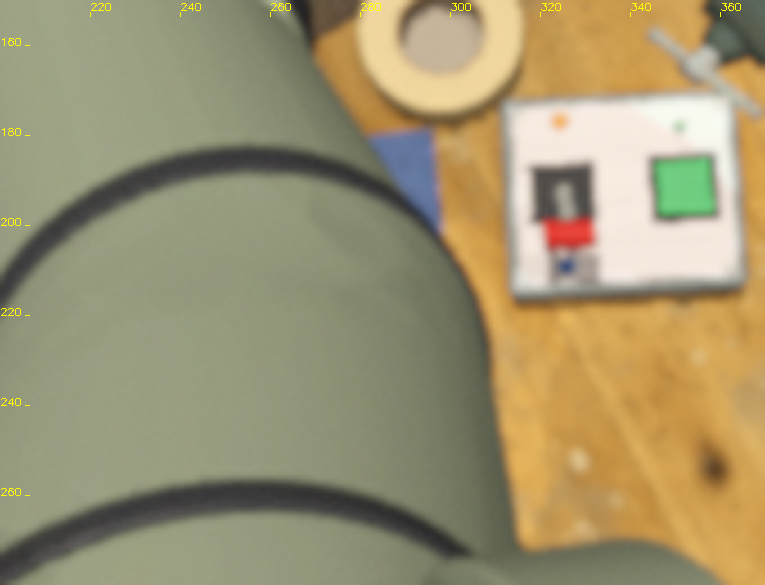

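View pics/k5.png

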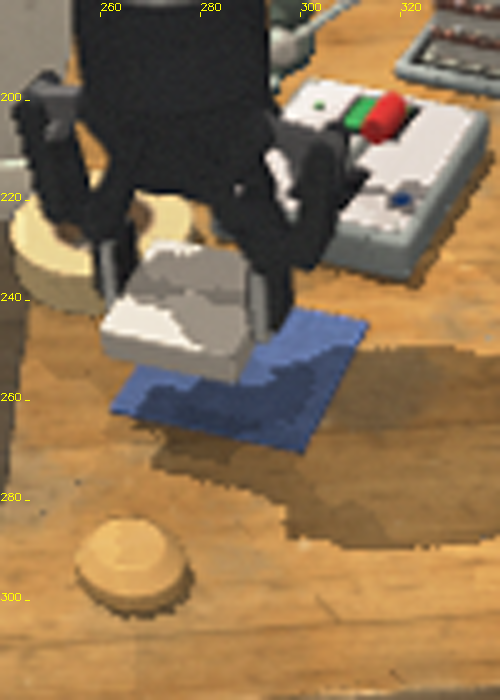

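```bash
python3 -m creep '[{"wx":0,"wy":0,"wz":0,"tx":0,"ty":-0.001,"tz":0.0475,"claw":1},{"wx":0,"wy":0,"wz":0,"tx":0.03,"ty":-0.001,"tz":0.0475,"claw":1},{"wx":0,"wy":0,"wz":0,"tx":0.05,"ty":-0.001,"tz":0.0475,"claw":1},{"wx":0,"wy":0,"wz":0,"tx":0.056,"ty":-0.001,"tz":0.0475,"claw":1},{"wx":0,"wy":0,"wz":0,"tx":0.058,"ty":-0.001,"tz":0.0475,"claw":1}]' ;python3 -c "
from h import *
go(554.5,-51.3,21.5,8)"
```

```text
clock: 26.35
position: [0.5518, -0.0528, 0.0196]
tool_rot: [-1.39, 1.565, -2.821]
force: [-11.8, -10.3, 27.1]
grip_width: 0.0582
at [551.8 -52.8  19.6] jaw 8.0 w=58.2 F=[-11.8 -10.3  27.1] t=26.4 q7 -0.38
  tx -0.0019 ty 0.0029 tz -0.0011  wx 0.02 wy 0.06 wz 0.32
```

```bash
python3 -m creep '[{"wx":0,"wy":0,"wz":0.3,"tx":-0.002,"ty":0.002,"tz":-0.001,"claw":1},{"wx":0,"wy":0,"wz":0.3,"tx":-0.002,"ty":0.002,"tz":-0.001,"claw":1}]'; python3 -m creep '[{"wx":0,"wy":0,"wz":0,"tx":0,"ty":0,"tz":0,"claw":0},{"wx":0,"wy":0,"wz":0,"tx":0,"ty":0,"tz":0,"claw":0},{"wx":0,"wy":0,"wz":0,"tx":0,"ty":0,"tz":0,"claw":0},{"wx":0,"wy":0,"wz":0,"tx":-0.05,"ty":0,"tz":0,"claw":0},{"wx":0,"wy":0,"wz":0,"tx":-0.1,"ty":0,"tz":0,"claw":0},{"wx":0,"wy":0,"wz":0,"tx":-0.13,"ty":0,"tz":0,"claw":0}]';python3 -c "
from h import *
go(540,-167,150,94)"
```

```text
clock: 26.55
position: [0.5533, -0.0511, 0.0211]
tool_rot: [-1.049, 1.569, -2.479]
force: [0.2, -0.4, -4.0]
grip_width: 0.059
clock: 27.15
position: [0.5541, -0.0508, 0.1543]
tool_rot: [0.86, 1.569, -0.57]
force: [0.6, -0.1, -0.0]
grip_width: 0.0851
at [554.1 -50.8 154.3] jaw 8.1 w=85.1 F=[ 0.6 -0.1 -0. ] t=27.1 q7 -0.26
  tx 0.0044 ty -0.0303 tz 0.1131  wx -85.92 wy 0.10 wz -0.01
```

```bash
python3 -m creep '[{"wx":-8,"wy":0,"wz":0,"tx":0,"ty":-0.0303,"tz":0.1131,"claw":0},{"wx":-16,"wy":0,"wz":0,"tx":0,"ty":-0.0303,"tz":0.1131,"claw":0},{"wx":-24,"wy":0,"wz":0,"tx":0,"ty":-0.0303,"tz":0.1131,"claw":0},{"wx":-32,"wy":0,"wz":0,"tx":0,"ty":-0.0303,"tz":0.1131,"claw":0},{"wx":-40,"wy":0,"wz":0,"tx":0,"ty":-0.0303,"tz":0.1131,"claw":0},{"wx":-48,"wy":0,"wz":0,"tx":0,"ty":-0.0303,"tz":0.1131,"claw":0},{"wx":-56,"wy":0,"wz":0,"tx":0,"ty":-0.0303,"tz":0.1131,"claw":0},{"wx":-64,"wy":0,"wz":0,"tx":0,"ty":-0.0303,"tz":0.1131,"claw":0}]';python3 -c "
from h import *
go(538.6,-168.2,130,94.5)
im=bot.grab_frame('top');cv2.imwrite('pics/top10.png',im);crop(im,200,150,370,280,4.5,'l4.png')
s=bot.grab_frame('scene');cv2.imwrite('pics/sc10.png',s);crop(s,240,140,380,320,4,'l5.png')
segs(im,'top','white',.021,(250,175,305,222))
segs(im,'top','mat',.003,(250,170,310,230))
"
```

```text
clock: 27.95
position: [0.54, -0.1671, 0.1545]
tool_rot: [-0.226, 1.569, -0.533]
force: [-0.3, 0.1, -0.0]
grip_width: 0.0852
at [ 540.  -167.1  154.5] jaw 72.4 w=85.2 F=[-0.3  0.1 -0. ] t=27.9 q7 0.92
  tx 0.0245 ty -0.0015 tz -0.0010  wx -22.10 wy 0.10 wz 0.04
white (554.3, -49.7, 61.0, 61.2, 8.2) cen [554.2 -49.6]
mat (556.6, -51.2, 90.2, 91.3, 7.8) cen [555.9 -50.6]
```

View pics/l4.png

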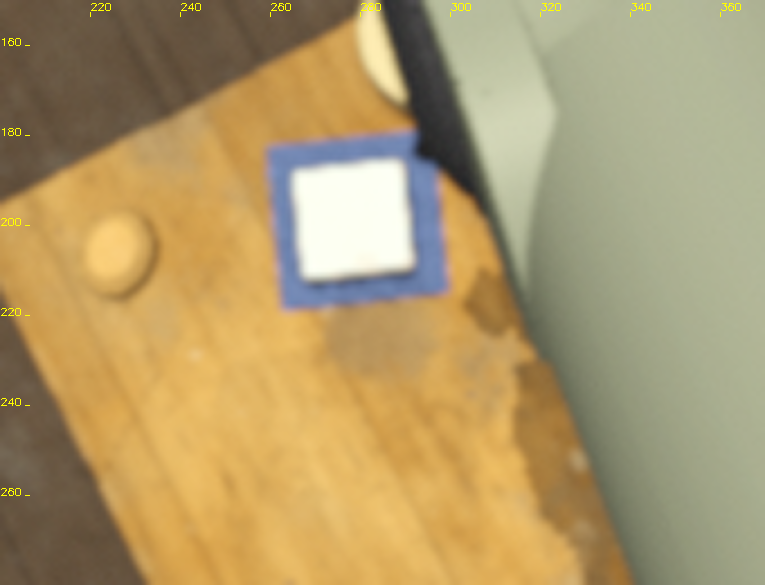

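View pics/l5.png

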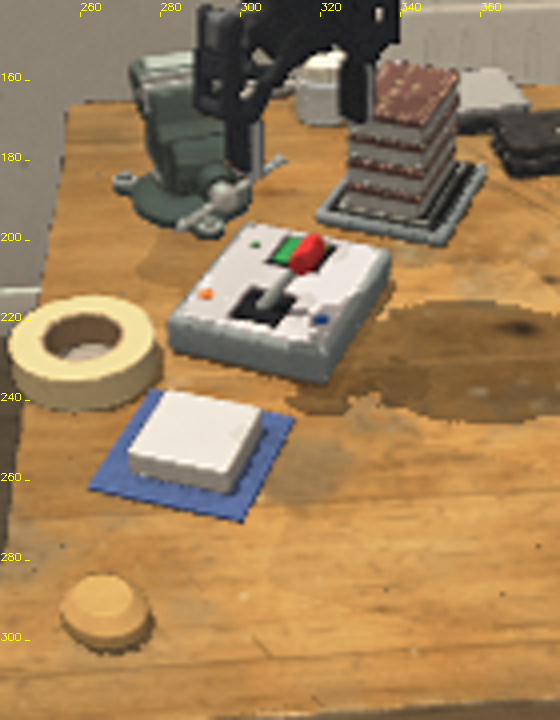

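The block is back within 3 mm of the mat's middle, and the stack stands. Next is the switch bar.

```bash
python3 -m creep '[{"wx":-8,"wy":0,"wz":0,"tx":0.01,"ty":-0.0015,"tz":-0.001,"claw":0},{"wx":-16,"wy":0,"wz":0,"tx":0.02,"ty":-0.0015,"tz":-0.001,"claw":0},{"wx":-22,"wy":0,"wz":0,"tx":0.03,"ty":-0.0015,"tz":-0.001,"claw":0},{"wx":-22,"wy":0,"wz":0,"tx":0.04,"ty":-0.0015,"tz":-0.001,"claw":0},{"wx":-22,"wy":0,"wz":0,"tx":0.05,"ty":-0.0015,"tz":-0.001,"claw":0}]';python3 -c "
from h import *
go(538.6,-168,84,94.5)"
```

```text
clock: 28.55
position: [0.5386, -0.1683, 0.1036]
tool_rot: [-0.249, 1.569, -0.182]
force: [-0.4, 0.4, 0.1]
grip_width: 0.0856
at [ 538.6 -168.3  103.6] jaw 93.9 w=85.6 F=[-0.4  0.4  0.1] t=28.6 q7 1.19
  tx 0.0196 ty 0.0003 tz 0.0000  wx -0.63 wy 0.07 wz 0.02
```

```bash
python3 -m creep '[{"wx":-0.6,"wy":0,"wz":0,"tx":0.01,"ty":0.0003,"tz":0,"claw":0},{"wx":-0.6,"wy":0,"wz":0,"tx":0.0196,"ty":0.0003,"tz":0,"claw":0},{"wx":-0.6,"wy":0,"wz":0,"tx":0.0196,"ty":0.0003,"tz":0,"claw":0}]';python3 -c "
from h import *
go(538.6,-168,84,94.5)
im=bot.grab_frame('scene');crop(im,280,150,350,240,7,'m1.png')"
```

```text
clock: 28.85
position: [0.538, -0.1678, 0.0828]
tool_rot: [2.741, 1.57, 2.818]
force: [0.4, 0.2, -0.0]
grip_width: 0.0853
at [ 538.  -167.8   82.8] jaw 94.4 w=85.3 F=[ 0.4  0.2 -0. ] t=28.9 q7 1.17
  tx -0.0012 ty -0.0002 tz 0.0006  wx -0.09 wy -0.02 wz -0.01
```

View pics/m1.png

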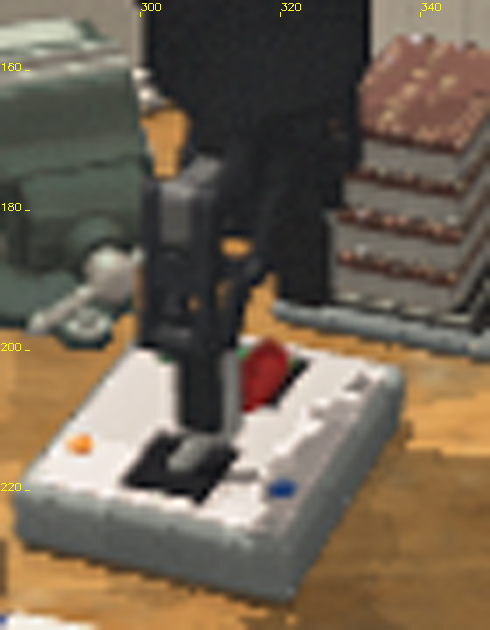

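```bash
python3 -c "
from h import *
for p in ([.5386,-.154,.077],[.5386,-.168,.077],[.536,-.125,.077],[.536,-.125,.070]): print(p,np.round(w2px('scene',p),1))"; python3 -m creep '[{"wx":0,"wy":0,"wz":0,"tx":0,"ty":0,"tz":0,"claw":0.5},{"wx":0,"wy":0,"wz":0,"tx":0,"ty":0,"tz":0,"claw":0.5},{"wx":0,"wy":0,"wz":0,"tx":0,"ty":0,"tz":0,"claw":0.5}]' 20;python3 -c "
from h import *
go(538.6,-168,84,94.5)
im=bot.grab_frame('scene');crop(im,280,150,350,240,7,'m2.png')"
```

```text
[0.5386, -0.154, 0.077] [313.6 205.1]
[0.5386, -0.168, 0.077] [316.1 202.3]
[0.536, -0.125, 0.077] [309.2 211.5]
[0.536, -0.125, 0.07] [309.2 213.9]
clock: 29.2
position: [0.5385, -0.1679, 0.0839]
tool_rot: [-0.287, 1.57, -0.21]
force: [-0.0, 0.4, 0.8]
grip_width: 0.0444
at [ 538.5 -167.9   83.9] jaw 94.4 w=44.4 F=[-0.   0.4  0.8] t=29.2 q7 1.17
  tx -0.0001 ty -0.0001 tz 0.0001  wx -0.09 wy 0.06 wz 0.02
```

View pics/m2.png

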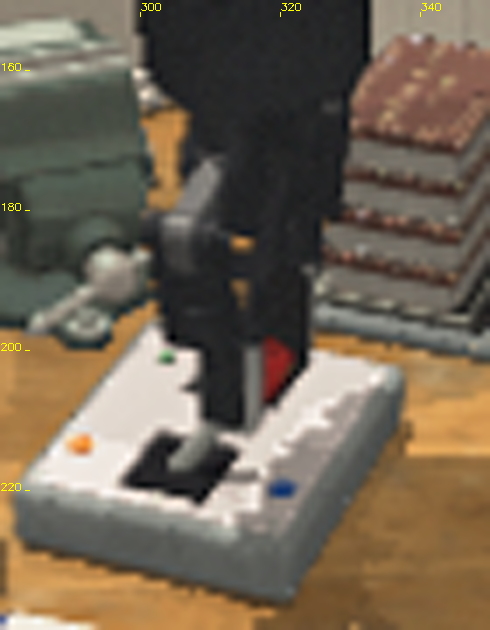

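```bash
python3 -m creep '[{"wx":0,"wy":0,"wz":0,"tx":0,"ty":0,"tz":0,"claw":1},{"wx":0,"wy":0,"wz":0,"tx":0,"ty":0,"tz":0,"claw":1},{"wx":0,"wy":0,"wz":0,"tx":0,"ty":0,"tz":0,"claw":1}]' 20;python3 -c "
from h import *
go(567.5,-165.6,92,94.5)"
```

```text
clock: 29.55
position: [0.5385, -0.1678, 0.0841]
tool_rot: [-0.307, 1.57, -0.23]
force: [-2.1, 1.7, 6.3]
grip_width: 0.0273
at [ 538.5 -167.8   84.1] jaw 94.4 w=27.3 F=[-2.1  1.7  6.3] t=29.6 q7 1.17
  tx -0.0079 ty -0.0001 tz 0.0291  wx -0.08 wy 0.06 wz 0.02
```

Bar pinched (27 mm). Swing it to centre along the arc.

```bash
python3 -m creep '[{"wx":0,"wy":0,"wz":0,"tx":-0.0035,"ty":0,"tz":0.007,"claw":1},{"wx":0,"wy":0,"wz":0,"tx":-0.006,"ty":0,"tz":0.0145,"claw":1},{"wx":0,"wy":0,"wz":0,"tx":-0.0075,"ty":0,"tz":0.022,"claw":1},{"wx":0,"wy":0,"wz":0,"tx":-0.0081,"ty":0,"tz":0.029,"claw":1},{"wx":0,"wy":0,"wz":0,"tx":-0.0081,"ty":0,"tz":0.029,"claw":1},{"wx":0,"wy":0,"wz":0,"tx":-0.0081,"ty":0,"tz":0.029,"claw":1}]';python3 -c "
from h import *
go(567.5,-165.6,92,94.5)
im=bot.grab_frame('scene');crop(im,280,150,350,240,7,'n2.png')"
```

```text
clock: 30.15
position: [0.5674, -0.1655, 0.0922]
tool_rot: [-0.178, 1.57, -0.101]
force: [-0.0, -0.1, 0.0]
grip_width: 0.0273
at [ 567.4 -165.5   92.2] jaw 94.4 w=27.3 F=[-0.  -0.1  0. ] t=30.1 q7 1.19
  tx 0.0002 ty -0.0001 tz 0.0001  wx -0.08 wy 0.07 wz 0.01
```

View pics/n2.png

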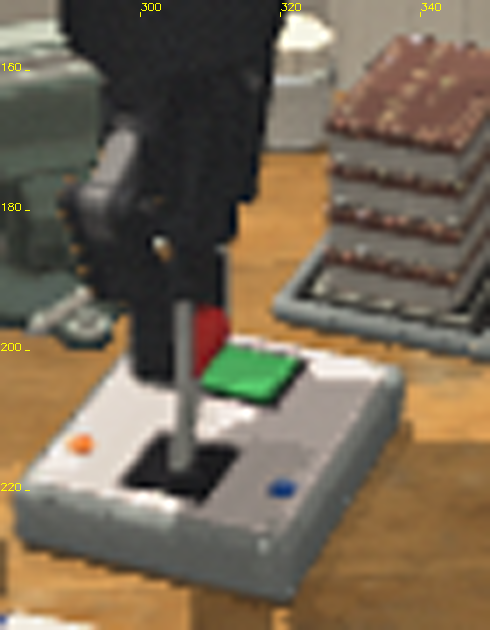

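```bash
python3 -c "
from h import *
print(w2px('scene',[.5675,-.1656,.03]),w2px('scene',[.5675,-.1656,.085]))"
for i in 1 2 3; do python3 -m creep '[{"wx":0,"wy":0,"wz":0,"tx":0,"ty":0,"tz":0,"claw":1},{"wx":0,"wy":0,"wz":0,"tx":0,"ty":0,"tz":0,"claw":1},{"wx":0,"wy":0,"wz":0,"tx":0,"ty":0,"tz":0,"claw":1},{"wx":0,"wy":0,"wz":0,"tx":0,"ty":0,"tz":0,"claw":1},{"wx":0,"wy":0,"wz":0,"tx":0,"ty":0,"tz":0,"claw":1},{"wx":0,"wy":0,"wz":0,"tx":0,"ty":0,"tz":0,"claw":1},{"wx":0,"wy":0,"wz":0,"tx":0,"ty":0,"tz":0,"claw":1},{"wx":0,"wy":0,"wz":0,"tx":0,"ty":0,"tz":0,"claw":1}]'; done
```

```text
(np.float64(305.6779351639275), np.float64(215.74984682626635)) (np.float64(305.115475443729), np.float64(197.36686733461454))
clock: 31.0
position: [0.5672, -0.1655, 0.0921]
tool_rot: [-0.271, 1.57, -0.194]
force: [-1.1, 0.9, 0.7]
grip_width: 0.0275
clock: 31.8
position: [0.5672, -0.1655, 0.0921]
tool_rot: [-0.207, 1.57, -0.13]
force: [-1.5, 0.8, -0.2]
grip_width: 0.0272
clock: 32.6
position: [0.5672, -0.1655, 0.0921]
tool_rot: [-0.235, 1.57, -0.158]
force: [-0.6, -0.1, 1.3]
grip_width: 0.0276
```

```bash
python3 -m creep '[{"wx":0,"wy":0,"wz":0,"tx":0.0005,"ty":0,"tz":0.008,"claw":1},{"wx":0,"wy":0,"wz":0,"tx":0.0024,"ty":0,"tz":0.016,"claw":1},{"wx":0,"wy":0,"wz":0,"tx":0.0055,"ty":0,"tz":0.024,"claw":1},{"wx":0,"wy":0,"wz":0,"tx":0.0095,"ty":0,"tz":0.031,"claw":1},{"wx":0,"wy":0,"wz":0,"tx":0.0098,"ty":0,"tz":0.0325,"claw":1},{"wx":0,"wy":0,"wz":0,"tx":0.0098,"ty":0,"tz":0.0325,"claw":1},{"wx":0,"wy":0,"wz":0,"tx":0.0098,"ty":0,"tz":0.0325,"claw":1}]';python3 -c "
from h import *
go(567.5,-165.6,92,94.5)
im=bot.grab_frame('scene');crop(im,280,150,350,240,7,'n3.png')"
```

```text
clock: 33.3
position: [0.6005, -0.1629, 0.0828]
tool_rot: [-0.115, 1.568, -0.037]
force: [2.7, 0.4, 4.9]
grip_width: 0.0273
at [ 600.5 -162.9   82.8] jaw 94.4 w=27.3 F=[2.7 0.4 4.9] t=33.3 q7 1.20
  tx -0.0093 ty -0.0001 tz -0.0330  wx -0.08 wy 0.16 wz 0.02
```

View pics/n3.png

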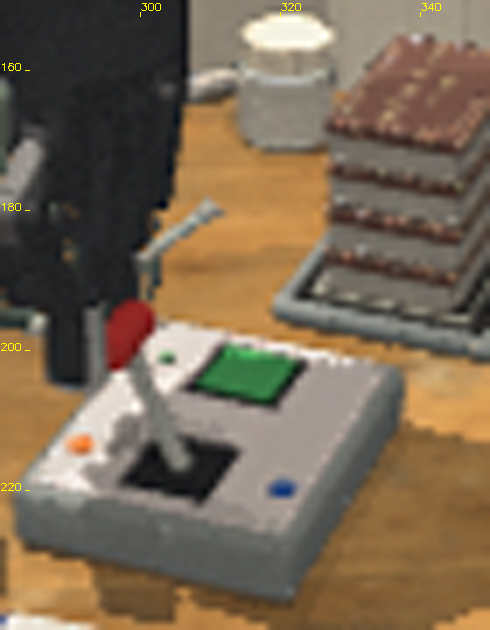

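```bash
python3 -m creep '[{"wx":0,"wy":0,"wz":0,"tx":0,"ty":0,"tz":0,"claw":1},{"wx":0,"wy":0,"wz":0,"tx":0,"ty":0,"tz":0,"claw":0.5},{"wx":0,"wy":0,"wz":0,"tx":0,"ty":0,"tz":0,"claw":0.5},{"wx":0,"wy":0,"wz":0,"tx":0,"ty":0,"tz":0,"claw":0.5},{"wx":0,"wy":0,"wz":0,"tx":-0.04,"ty":0,"tz":0,"claw":0.5},{"wx":0,"wy":0,"wz":0,"tx":-0.06,"ty":0,"tz":0,"claw":0.5},{"wx":0,"wy":0,"wz":0,"tx":-0.06,"ty":0,"tz":0,"claw":1}]' 40;python3 -c "
from h import *
go(573,-231.2,110,94.5)
im=bot.grab_frame('scene');crop(im,280,150,350,240,7,'n4.png')
for t in(.5,.55,.6): 
  a=np.radians(4.5);d=.055*np.sin(t);print(t,np.round(w2px('scene',[.5675+d*np.cos(a),-.1656+d*np.sin(a),.03+.055*np.cos(t)]),1))"
```

```text
clock: 34.05
position: [0.6016, -0.163, 0.1458]
tool_rot: [-0.251, 1.564, -0.174]
force: [0.8, -1.2, -1.1]
grip_width: 0.0294
at [ 601.6 -163.   145.8] jaw 94.4 w=29.4 F=[ 0.8 -1.2 -1.1] t=34.0 q7 1.25
  tx 0.0357 ty -0.0657 tz -0.0340  wx -0.09 wy 0.38 wz 0.10
0.5 [295.4 197.7]
0.55 [294.6 198. ]
0.6 [293.8 198.3]
```

View pics/n4.png

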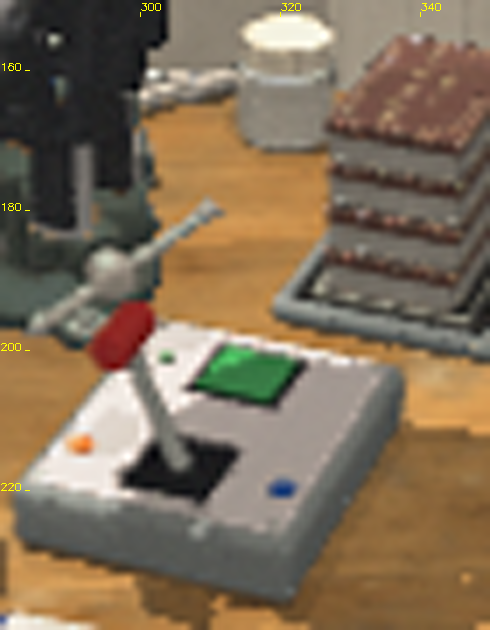

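```bash
python3 -c "
from h import *
s=bot.grab_frame('scene');cv2.imwrite('pics/sc11.png',s);t=bot.grab_frame('top');cv2.imwrite('pics/top11.png',t)
crop(s,285,185,330,225,16,'o1.png');crop(t,305,160,370,225,9,'o2.png')
def red(im,roi):
  x0,y0,x1,y1=roi;b,g,r=[im[y0:y1,x0:x1,i].astype(int) for i in range(3)];w=np.clip(r-np.maximum(g,b)-40,0,None).astype(float);yy,xx=np.mgrid[y0:y1,x0:x1];return (w*xx).sum()/w.sum(),(w*yy).sum()/w.sum(),w.sum()
s0=cv2.imread('pics/sc0.png') if False else cv2.imread('pics/scene0.png')
print(red(s0,(285,185,330,225)),red(s,(285,185,330,225)))
for th in(-.6,-.55,.3,.4,.5,.6):
  a=np.radians(4.5);d=.055*np.sin(th);X=[.5685+d*np.cos(a),-.1656+d*np.sin(a),.03+.055*np.cos(th)];print(th,np.round(w2px('scene',X),1),np.round(w2px('top',X),1))
"
```

```text
(np.float64(311.8194250349371), np.float64(199.15751647035336), np.float64(10018.0)) (np.float64(301.82098869579886), np.float64(196.86603678083347), np.float64(5927.0))
-0.6 [316.5 202.9] [326.5 202.4]
-0.55 [315.7 202.3] [326.4 201.3]
0.3 [298.7 196.9] [325.4 181.8]
0.4 [296.9 197.2] [325.3 179.8]
0.5 [295.1 197.6] [325.2 177.9]
0.6 [293.4 198.3] [325.  176.3]
```

View pics/o1.png

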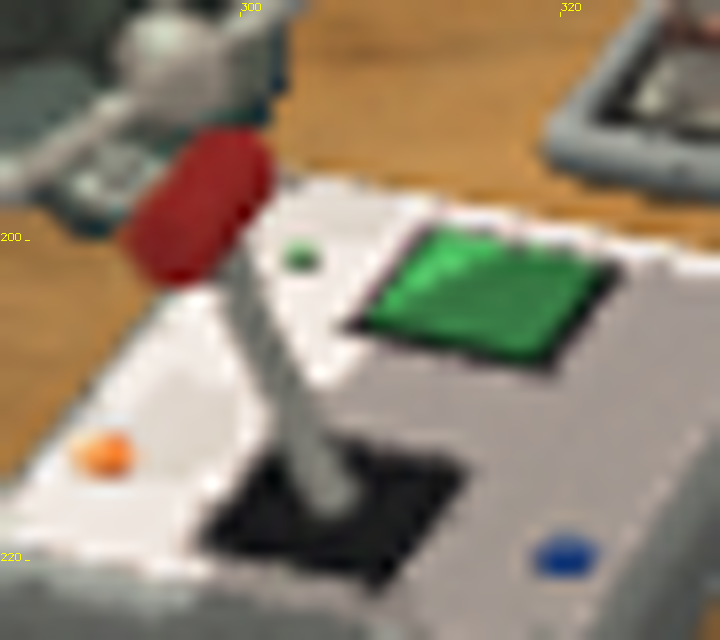

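View pics/o2.png

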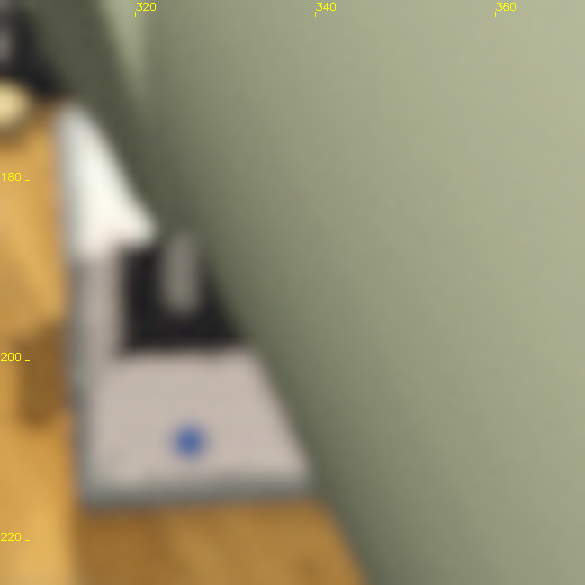

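```bash
python3 -c "
from h import *
s=cv2.imread('pics/scene0.png');crop(s,285,185,330,225,16,'o3.png')"
```

```text
(no output)
```

View pics/o3.png

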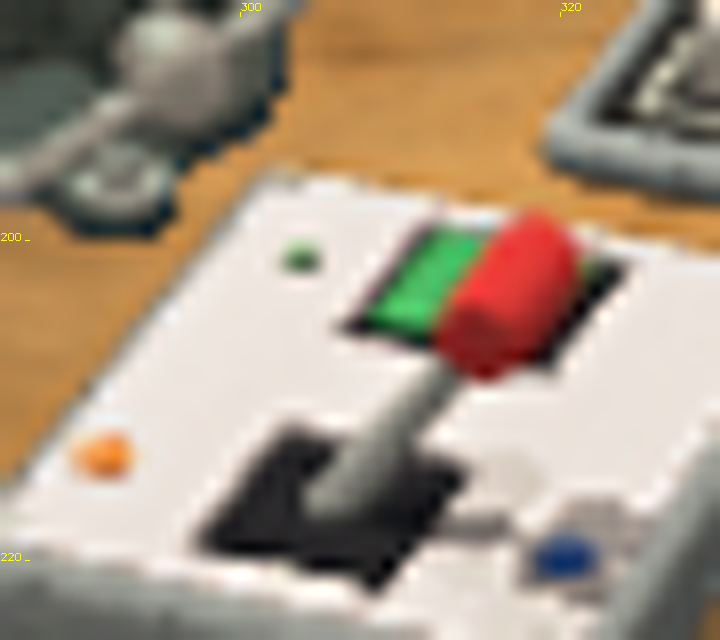

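The switch reads only about 0.45 rad by the picture (bar at (296.7,197.5)), so I'll push it to the stop with shut fingers from behind.

```bash
python3 -m creep '[{"wx":0,"wy":0.4,"wz":0.1,"tx":-0.01,"ty":0,"tz":-0.045,"claw":1},{"wx":0,"wy":0.4,"wz":0.1,"tx":-0.01,"ty":0,"tz":-0.045,"claw":1},{"wx":0,"wy":0.4,"wz":0.1,"tx":0.02,"ty":0,"tz":-0.045,"claw":1},{"wx":0,"wy":0.4,"wz":0.1,"tx":0.05,"ty":0,"tz":-0.045,"claw":1},{"wx":0,"wy":0.4,"wz":0.1,"tx":0.06,"ty":0,"tz":-0.045,"claw":1},{"wx":0,"wy":0.4,"wz":0.1,"tx":0.06,"ty":0,"tz":-0.045,"claw":1}]' 30;python3 -c "
from h import *
go(580,-164.5,86,94.5)
im=bot.grab_frame('scene');crop(im,280,150,350,240,7,'p1.png')"
```

```text
clock: 34.8
position: [0.5545, -0.1662, 0.0809]
tool_rot: [2.806, 1.563, 2.883]
force: [0.0, 0.3, -0.4]
grip_width: 0.0001
at [ 554.5 -166.2   80.9] jaw 94.4 w=0.1 F=[ 0.   0.3 -0.4] t=34.8 q7 1.18
  tx -0.0052 ty -0.0002 tz 0.0255  wx -0.07 wy -0.41 wz -0.14
```

View pics/p1.png

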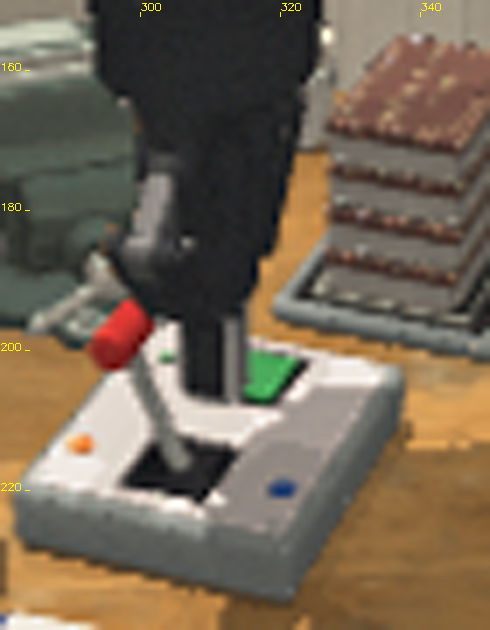

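```bash
python3 -m creep '[{"wx":0,"wy":0,"wz":0,"tx":-0.003,"ty":0,"tz":0.015,"claw":1},{"wx":0,"wy":0,"wz":0,"tx":-0.003,"ty":0,"tz":0.015,"claw":1}]'; python3 -m creep '[{"wx":0,"wy":0,"wz":0,"tx":0,"ty":0,"tz":0.005,"claw":1},{"wx":0,"wy":0,"wz":0,"tx":0,"ty":0,"tz":0.005,"claw":1}]'; python3 -m creep '[{"wx":0,"wy":0,"wz":0,"tx":0,"ty":0,"tz":0.005,"claw":1},{"wx":0,"wy":0,"wz":0,"tx":0,"ty":0,"tz":0.005,"claw":1}]'
```

```text
clock: 35.05
position: [0.5719, -0.1648, 0.0867]
tool_rot: [2.609, 1.567, 2.686]
force: [-0.3, 0.2, 0.4]
grip_width: 0.0001
clock: 35.25
position: [0.5772, -0.1644, 0.0871]
tool_rot: [2.604, 1.568, 2.682]
force: [0.0, 0.1, -0.4]
grip_width: -0.0002
clock: 35.45
position: [0.5814, -0.1643, 0.0869]
tool_rot: [2.906, 1.566, 2.984]
force: [-7.3, -0.9, 1.1]
grip_width: 0.0001
```

```bash
python3 -m creep '[{"wx":0,"wy":0,"wz":0,"tx":0,"ty":0,"tz":0.003,"claw":1},{"wx":0,"wy":0,"wz":0,"tx":0,"ty":0,"tz":0.003,"claw":1}]'; python3 -c "
from h import *
go(573,-231.2,110,94.5)
im=bot.grab_frame('scene');crop(im,285,185,330,225,16,'p2.png')"
```

```text
clock: 35.65
position: [0.582, -0.1643, 0.0866]
tool_rot: [3.093, 1.56, -3.113]
force: [-21.3, -0.6, 11.5]
grip_width: -0.0002
at [ 582.  -164.3   86.6] jaw 94.4 w=-0.2 F=[-21.3  -0.6  11.5] t=35.6 q7 1.20
  tx -0.0233 ty -0.0660 tz -0.0144  wx -0.09 wy -0.60 wz -0.03
```

View pics/p2.png

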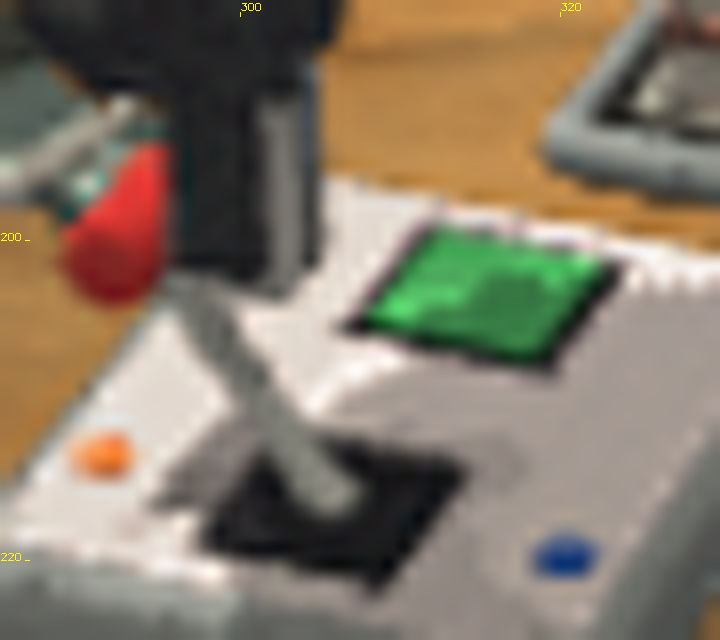

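It was indeed short (about 0.43 rad; now firm on the stop, 21 N). So my first "centre" was probably also off, about −0.1 rad. I'll redo the centre pause to be safe, pushing with shut fingers whose contact offset I now know.

```bash
python3 -m creep '[{"wx":0,"wy":-0.6,"wz":0,"tx":0,"ty":0,"tz":-0.008,"claw":1},{"wx":0,"wy":-0.6,"wz":0,"tx":-0.04,"ty":0,"tz":-0.008,"claw":1},{"wx":0,"wy":-0.6,"wz":0,"tx":-0.045,"ty":0,"tz":0.01,"claw":1},{"wx":0,"wy":-0.6,"wz":0,"tx":-0.045,"ty":0,"tz":0.042,"claw":1},{"wx":0,"wy":-0.6,"wz":0,"tx":-0.045,"ty":0,"tz":0.042,"claw":1},{"wx":0,"wy":-0.6,"wz":0,"tx":-0.045,"ty":0,"tz":0.042,"claw":1}]';python3 -c "
from h import *
go(624,-161.3,88,94.5)
im=bot.grab_frame('scene');cv2.imwrite('pics/sc12.png',im);crop(im,285,185,330,225,16,'p3.png')"
```

```text
clock: 36.3
position: [0.6247, -0.1606, 0.1311]
tool_rot: [1.135, 1.57, 1.212]
force: [0.2, -0.3, -0.2]
grip_width: -0.0001
at [ 624.7 -160.6  131.1] jaw 94.4 w=-0.1 F=[ 0.2 -0.3 -0.2] t=36.3 q7 1.25
  tx 0.0431 ty -0.0007 tz -0.0007  wx -0.06 wy 0.02 wz -0.05
```

View pics/p3.png

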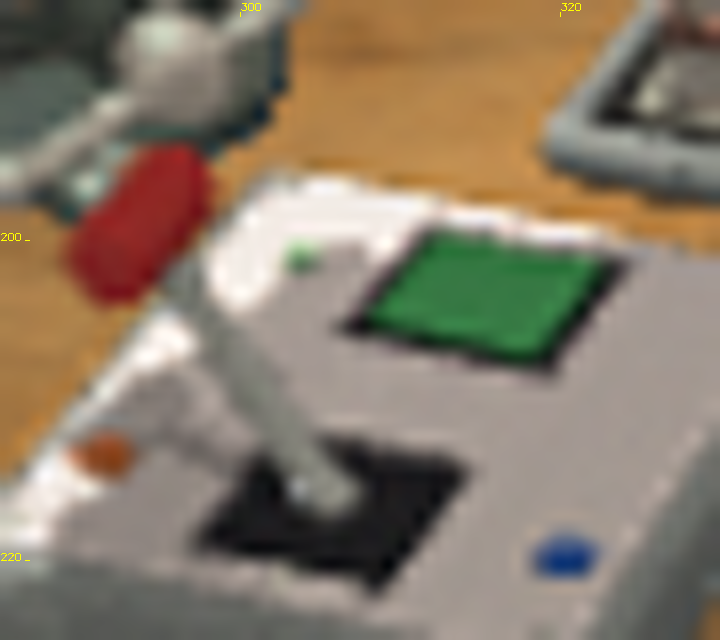

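```bash
python3 -m creep '[{"wx":0,"wy":0,"wz":0,"tx":0.03,"ty":0,"tz":0,"claw":1},{"wx":0,"wy":0,"wz":0,"tx":0.042,"ty":0,"tz":0,"claw":1},{"wx":0,"wy":0,"wz":0,"tx":0.042,"ty":0,"tz":0,"claw":1}]';python3 -c "
from h import *
go(588,-164,88,94.5)"
```

```text
clock: 36.65
position: [0.6228, -0.161, 0.0875]
tool_rot: [2.677, 1.568, 2.754]
force: [-0.0, 0.6, 0.9]
grip_width: 0.0001
at [ 622.8 -161.    87.5] jaw 94.4 w=0.1 F=[-0.   0.6  0.9] t=36.6 q7 1.22
  tx -0.0004 ty -0.0003 tz -0.0349  wx -0.07 wy -0.17 wz -0.08
```

```bash
python3 -m creep '[{"wx":0,"wy":0,"wz":0,"tx":0,"ty":0,"tz":-0.012,"claw":1},{"wx":0,"wy":0,"wz":0,"tx":0,"ty":0,"tz":-0.022,"claw":1},{"wx":0,"wy":0,"wz":0,"tx":0,"ty":0,"tz":-0.029,"claw":1},{"wx":0,"wy":0,"wz":0,"tx":0,"ty":0,"tz":-0.034,"claw":1},{"wx":0,"wy":0,"wz":0,"tx":0,"ty":0,"tz":-0.0345,"claw":1},{"wx":0,"wy":0,"wz":0,"tx":0,"ty":0,"tz":-0.0345,"claw":1}]';python3 -c "
from h import *
go(588,-164,88,94.5)
im=bot.grab_frame('scene');cv2.imwrite('pics/sc13.png',im);crop(im,285,185,330,225,16,'p4.png')
for th in(-.2,-.1,0,.1,.2):
  a=np.radians(4.5);d=.055*np.sin(th);X=[.5685+d*np.cos(a),-.1656+d*np.sin(a),.03+.055*np.cos(th)];print(th,np.round(w2px('scene',X),1),np.round(w2px('top',X),1))"
```

```text
clock: 37.25
position: [0.5882, -0.1638, 0.0876]
tool_rot: [2.798, 1.567, 2.876]
force: [-0.6, -0.2, -0.1]
grip_width: 0.0002
at [ 588.2 -163.8   87.6] jaw 94.4 w=0.2 F=[-0.6 -0.2 -0.1] t=37.2 q7 1.20
  tx -0.0004 ty -0.0002 tz -0.0002  wx -0.08 wy -0.20 wz -0.07
-0.2 [308.9 198.5] [326.1 193.2]
-0.1 [306.8 197.8] [326.  190.8]
0 [304.8 197.3] [325.9 188.4]
0.1 [302.7 197. ] [325.7 186.1]
0.2 [300.7 196.8] [325.6 183.9]
```

View pics/p4.png

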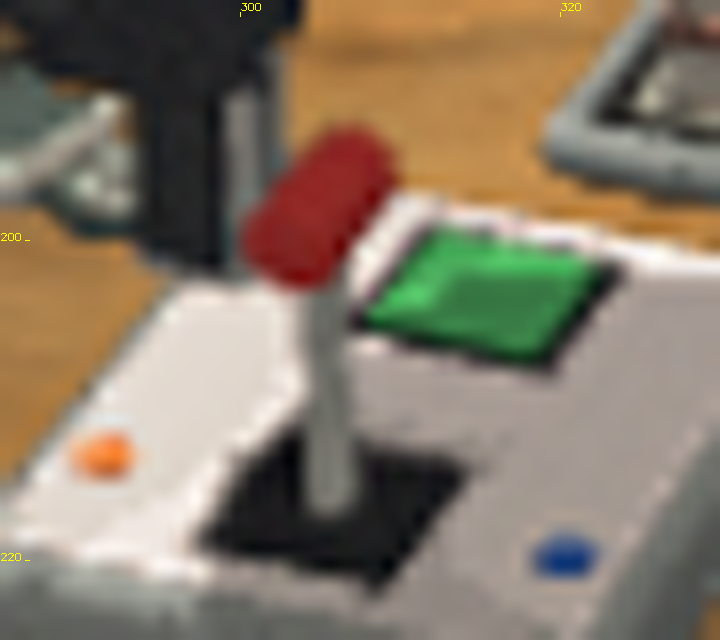

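Bar centre at (304.5,197.4): that matches upright (304.8,197.3). Hold here for over two seconds.

```bash
for i in 1 2 3; do python3 -m creep '[{"wx":0,"wy":0,"wz":0,"tx":0,"ty":0,"tz":0.004,"claw":1},{"wx":0,"wy":0,"wz":0,"tx":0,"ty":0,"tz":0.004,"claw":1},{"wx":0,"wy":0,"wz":0,"tx":0,"ty":0,"tz":0.004,"claw":1},{"wx":0,"wy":0,"wz":0,"tx":0,"ty":0,"tz":0.004,"claw":1},{"wx":0,"wy":0,"wz":0,"tx":0,"ty":0,"tz":0.004,"claw":1},{"wx":0,"wy":0,"wz":0,"tx":0,"ty":0,"tz":0.004,"claw":1},{"wx":0,"wy":0,"wz":0,"tx":0,"ty":0,"tz":0.004,"claw":1},{"wx":0,"wy":0,"wz":0,"tx":0,"ty":0,"tz":0.004,"claw":1}]'; done; python3 -c "
from h import *
go(545,-166.5,135,94.5)"
```

```text
clock: 38.1
position: [0.5922, -0.1635, 0.0875]
tool_rot: [2.774, 1.567, 2.851]
force: [0.3, -0.2, -0.5]
grip_width: 0.0001
clock: 38.9
position: [0.5962, -0.1632, 0.0875]
tool_rot: [2.782, 1.567, 2.859]
force: [-0.7, -0.1, -0.4]
grip_width: -0.0001
clock: 39.7
position: [0.6001, -0.1629, 0.0875]
tool_rot: [2.791, 1.567, 2.868]
force: [0.1, -0.6, 0.0]
grip_width: -0.0003
at [ 600.1 -162.9   87.5] jaw 94.4 w=-0.3 F=[ 0.1 -0.6  0. ] t=39.7 q7 1.21
  tx -0.0473 ty 0.0007 tz -0.0554  wx -0.08 wy -0.21 wz -0.08
```

```bash
python3 -m creep '[{"wx":0,"wy":-0.2,"wz":0,"tx":-0.047,"ty":0,"tz":0,"claw":1},{"wx":0,"wy":-0.2,"wz":0,"tx":-0.047,"ty":0,"tz":-0.01,"claw":1},{"wx":0,"wy":-0.2,"wz":0,"tx":-0.047,"ty":0,"tz":-0.062,"claw":1},{"wx":0,"wy":-0.2,"wz":0,"tx":-0.047,"ty":0,"tz":-0.062,"claw":1},{"wx":0,"wy":-0.2,"wz":0,"tx":-0.02,"ty":0,"tz":-0.062,"claw":1},{"wx":0,"wy":-0.2,"wz":0,"tx":0,"ty":0,"tz":-0.062,"claw":1},{"wx":0,"wy":-0.2,"wz":0,"tx":0,"ty":0,"tz":-0.062,"claw":1}]';python3 -c "
from h import *
go(583,-164,87,94.5)"
```

```text
clock: 40.4
position: [0.5371, -0.1676, 0.086]
tool_rot: [2.471, 1.567, 2.548]
force: [-0.8, -0.2, -0.2]
grip_width: 0.0
at [ 537.1 -167.6   86. ] jaw 94.4 w=0.0 F=[-0.8 -0.2 -0.2] t=40.4 q7 1.18
  tx -0.0011 ty 0.0000 tz 0.0460  wx -0.08 wy -0.16 wz -0.13
```

```bash
python3 -m creep '[{"wx":0,"wy":0,"wz":0,"tx":0,"ty":0,"tz":0.012,"claw":1},{"wx":0,"wy":0,"wz":0,"tx":0,"ty":0,"tz":0.022,"claw":1},{"wx":0,"wy":0,"wz":0,"tx":0,"ty":0,"tz":0.032,"claw":1},{"wx":0,"wy":0,"wz":0,"tx":0,"ty":0,"tz":0.04,"claw":1},{"wx":0,"wy":0,"wz":0,"tx":0,"ty":0,"tz":0.044,"claw":1},{"wx":0,"wy":0,"wz":0,"tx":0,"ty":0,"tz":0.0455,"claw":1},{"wx":0,"wy":0,"wz":0,"tx":0,"ty":0,"tz":0.0455,"claw":1},{"wx":0,"wy":0,"wz":0,"tx":0,"ty":0,"tz":0.0455,"claw":1}]';python3 -c "
from h import *
go(573,-231.2,110,94.5)
im=bot.grab_frame('scene');cv2.imwrite('pics/sc14.png',im);crop(im,285,185,330,225,16,'q1.png')"
```

```text
clock: 41.2
position: [0.5815, -0.164, 0.0856]
tool_rot: [2.747, 1.565, 2.824]
force: [-10.2, 0.3, 1.2]
grip_width: 0.0003
at [ 581.5 -164.    85.6] jaw 94.4 w=0.3 F=[-10.2   0.3   1.2] t=41.2 q7 1.20
  tx -0.0245 ty -0.0663 tz -0.0138  wx -0.07 wy -0.31 wz -0.13
```

View pics/q1.png

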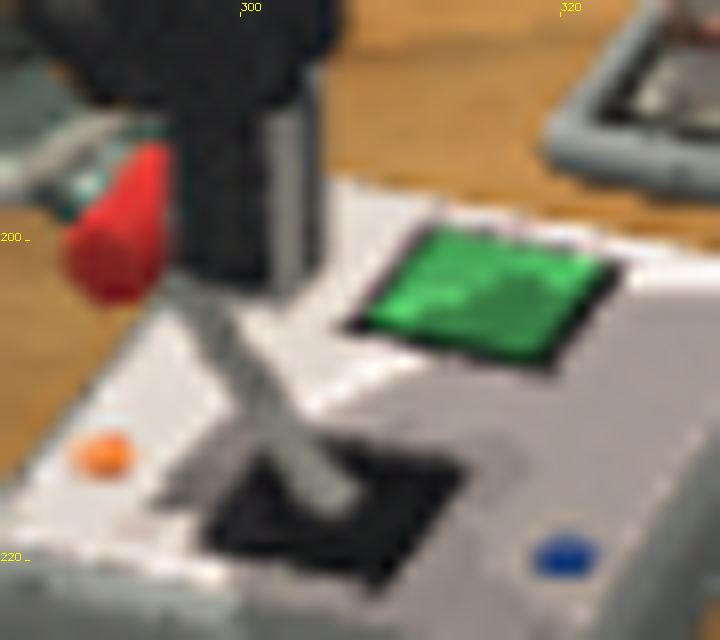

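On the orange stop. Now over the key.

```bash
python3 -c "
from h import *
print(px2w('scene',314.9,202.9,.0315))"; python3 -m creep '[{"wx":0,"wy":-0.3,"wz":0,"tx":0,"ty":0,"tz":-0.01,"claw":1},{"wx":0,"wy":-0.3,"wz":0,"tx":-0.03,"ty":0,"tz":-0.012,"claw":1},{"wx":0,"wy":-0.3,"wz":0,"tx":-0.03,"ty":-0.0665,"tz":-0.014,"claw":1},{"wx":0,"wy":-0.3,"wz":0,"tx":-0.03,"ty":-0.0665,"tz":-0.014,"claw":1},{"wx":0,"wy":-0.3,"wz":0,"tx":0,"ty":-0.0665,"tz":-0.014,"claw":1},{"wx":0,"wy":-0.3,"wz":0,"tx":0.02,"ty":-0.0665,"tz":-0.014,"claw":1},{"wx":0,"wy":-0.3,"wz":0,"tx":0.02,"ty":-0.0665,"tz":-0.014,"claw":1}]';python3 -c "
from h import *
go(573,-231,50,94.5)
im=bot.grab_frame('scene');crop(im,285,165,340,225,13,'q2.png')"
```

```text
[ 0.57171546 -0.22773136  0.0315    ]
clock: 41.95
position: [0.5716, -0.2305, 0.0632]
tool_rot: [2.177, 1.566, 2.255]
force: [0.1, 0.9, 0.4]
grip_width: -0.0002
at [ 571.6 -230.5   63.2] jaw 94.5 w=-0.2 F=[0.1 0.9 0.4] t=42.0 q7 1.30
  tx 0.0132 ty -0.0007 tz 0.0014  wx -0.02 wy -0.16 wz -0.23
```

View pics/q2.png

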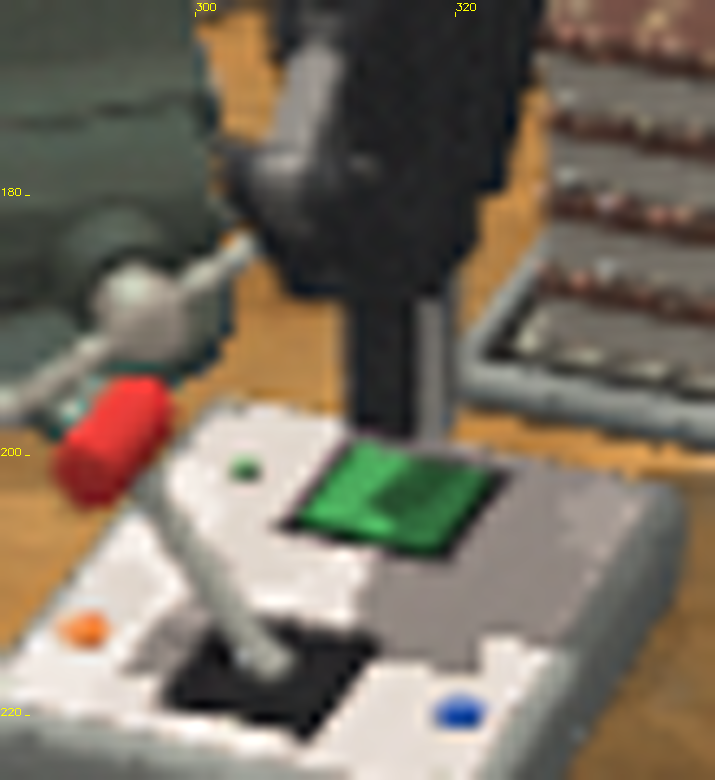

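```bash
python3 -m creep '[{"wx":0,"wy":0,"wz":0,"tx":0.008,"ty":-0.0005,"tz":0.001,"claw":1},{"wx":0,"wy":0,"wz":0,"tx":0.012,"ty":-0.0005,"tz":0.001,"claw":1},{"wx":0,"wy":0,"wz":0,"tx":0.012,"ty":-0.0005,"tz":0.001,"claw":1}]'
python3 -m creep '[{"wx":0,"wy":0,"wz":0,"tx":0.001,"ty":0,"tz":0,"claw":1},{"wx":0,"wy":0,"wz":0,"tx":0.001,"ty":0,"tz":0,"claw":1}]'
```

```text
clock: 42.3
position: [0.5735, -0.2305, 0.0527]
tool_rot: [1.94, 1.567, 2.019]
force: [0.4, -0.1, 0.3]
grip_width: -0.0001
clock: 42.5
position: [0.5736, -0.2304, 0.0519]
tool_rot: [1.895, 1.567, 1.974]
force: [0.5, 0.6, 0.5]
grip_width: -0.0004
```

```bash
python3 -m creep '[{"wx":0,"wy":0,"wz":0,"tx":0.002,"ty":0,"tz":0,"claw":1},{"wx":0,"wy":0,"wz":0,"tx":0.002,"ty":0,"tz":0,"claw":1}]'
python3 -m creep '[{"wx":0,"wy":0,"wz":0,"tx":0.001,"ty":0,"tz":0,"claw":1},{"wx":0,"wy":0,"wz":0,"tx":0.001,"ty":0,"tz":0,"claw":1}]'
```

```text
clock: 42.7
position: [0.5735, -0.2305, 0.0498]
tool_rot: [1.915, 1.567, 1.994]
force: [-0.4, -0.7, 0.1]
grip_width: -0.0001
clock: 42.9
position: [0.5735, -0.2305, 0.0487]
tool_rot: [1.932, 1.567, 2.011]
force: [-0.2, -0.4, -0.2]
grip_width: 0.0003
```

```bash
python3 -m creep '[{"wx":0,"wy":0,"wz":0,"tx":0.001,"ty":0,"tz":0,"claw":1},{"wx":0,"wy":0,"wz":0,"tx":0.001,"ty":0,"tz":0,"claw":1}]'
python3 -m creep '[{"wx":0,"wy":0,"wz":0,"tx":0.001,"ty":0,"tz":0,"claw":1},{"wx":0,"wy":0,"wz":0,"tx":0.001,"ty":0,"tz":0,"claw":1}]'
```

```text
clock: 43.1
position: [0.5735, -0.2305, 0.0478]
tool_rot: [1.927, 1.567, 2.006]
force: [0.6, -0.4, 3.0]
grip_width: 0.0
clock: 43.3
position: [0.5735, -0.2305, 0.0471]
tool_rot: [1.948, 1.567, 2.027]
force: [-2.9, 0.0, 7.6]
grip_width: -0.0001
```

```bash
python3 -m creep '[{"wx":0,"wy":0,"wz":0,"tx":0.0008,"ty":0,"tz":0,"claw":1},{"wx":0,"wy":0,"wz":0,"tx":0.0008,"ty":0,"tz":0,"claw":1},{"wx":0,"wy":0,"wz":0,"tx":0.0008,"ty":0,"tz":0,"claw":1}]'
```

```text
clock: 43.6
position: [0.5736, -0.2305, 0.0471]
tool_rot: [1.983, 1.568, 2.062]
force: [-4.8, 0.1, 15.9]
grip_width: -0.0
```

Firm at 16 N, under 20. Release upward and check the switch is still on the orange side.

```bash
python3 -m creep '[{"wx":0,"wy":0,"wz":0,"tx":-0.03,"ty":0,"tz":0,"claw":1},{"wx":0,"wy":0,"wz":0,"tx":-0.08,"ty":0,"tz":0,"claw":1},{"wx":0,"wy":0,"wz":0,"tx":-0.088,"ty":0,"tz":0,"claw":1},{"wx":0,"wy":0,"wz":0,"tx":-0.088,"ty":0.035,"tz":0.024,"claw":1},{"wx":0,"wy":0,"wz":0,"tx":-0.088,"ty":0.069,"tz":0.046,"claw":1},{"wx":0,"wy":0,"wz":0,"tx":-0.088,"ty":0.069,"tz":0.046,"claw":1},{"wx":0,"wy":0,"wz":0,"tx":-0.088,"ty":0.069,"tz":0.046,"claw":1}]';python3 -c "
from h import *
go(624,-161.3,88,94.5)
im=bot.grab_frame('scene');crop(im,285,185,330,225,16,'r1.png')"
```

```text
clock: 44.3
position: [0.6144, -0.1572, 0.1349]
tool_rot: [2.005, 1.568, 2.085]
force: [0.0, -0.9, -0.1]
grip_width: -0.0
at [ 614.4 -157.2  134.9] jaw 94.6 w=-0.0 F=[ 0.  -0.9 -0.1] t=44.3 q7 1.25
  tx 0.0469 ty -0.0050 tz 0.0093  wx 0.12 wy -0.07 wz -0.16
```

View pics/r1.png

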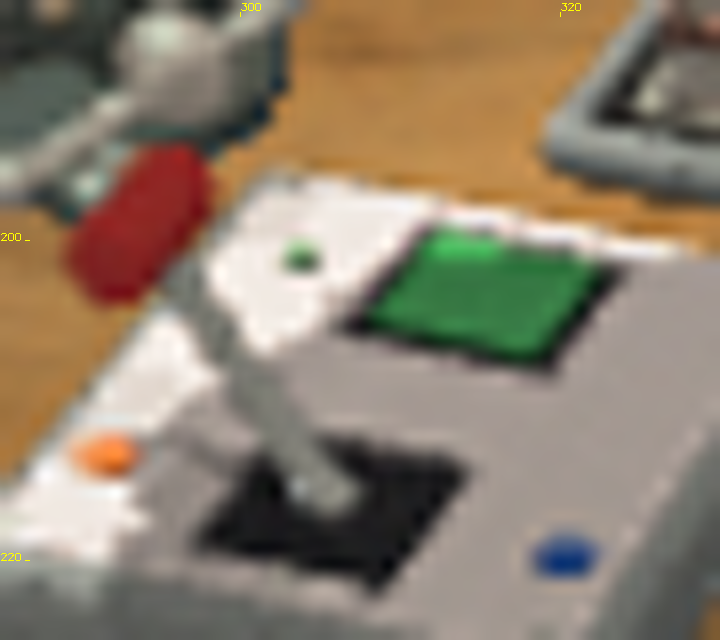

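The switch is still on the orange stop. Return it to centre with the same push.

```bash
python3 -m creep '[{"wx":0,"wy":0,"wz":0,"tx":0,"ty":-0.005,"tz":0.0095,"claw":1},{"wx":0,"wy":0,"wz":0,"tx":0.02,"ty":-0.005,"tz":0.0095,"claw":1},{"wx":0,"wy":0,"wz":0,"tx":0.047,"ty":-0.005,"tz":0.0095,"claw":1},{"wx":0,"wy":0,"wz":0,"tx":0.047,"ty":-0.005,"tz":0.0095,"claw":1},{"wx":0,"wy":0,"wz":0,"tx":0.047,"ty":-0.005,"tz":0.0095,"claw":1}]';python3 -c "
from h import *
go(588.2,-163.8,88,94.5)"
```

```text
clock: 44.85
position: [0.6233, -0.163, 0.0876]
tool_rot: [2.343, 1.567, 2.422]
force: [-0.2, -1.7, 0.3]
grip_width: 0.0002
at [ 623.3 -163.    87.6] jaw 94.5 w=0.2 F=[-0.2 -1.7  0.3] t=44.9 q7 1.23
  tx -0.0003 ty 0.0020 tz -0.0350  wx -0.00 wy -0.15 wz -0.16
```

```bash
python3 -m creep '[{"wx":0,"wy":0,"wz":0,"tx":0,"ty":0.002,"tz":-0.012,"claw":1},{"wx":0,"wy":0,"wz":0,"tx":0,"ty":0.002,"tz":-0.022,"claw":1},{"wx":0,"wy":0,"wz":0,"tx":0,"ty":0.002,"tz":-0.029,"claw":1},{"wx":0,"wy":0,"wz":0,"tx":0,"ty":0.002,"tz":-0.034,"claw":1},{"wx":0,"wy":0,"wz":0,"tx":0,"ty":0.002,"tz":-0.035,"claw":1},{"wx":0,"wy":0,"wz":0,"tx":0,"ty":0.002,"tz":-0.035,"claw":1},{"wx":0,"wy":0,"wz":0,"tx":0,"ty":0.002,"tz":-0.035,"claw":1}]'; python3 -m creep '[{"wx":0,"wy":0,"wz":0,"tx":0,"ty":0,"tz":0.012,"claw":1},{"wx":0,"wy":0,"wz":0,"tx":-0.04,"ty":0,"tz":0.014,"claw":1},{"wx":0,"wy":0,"wz":0,"tx":-0.09,"ty":0,"tz":0.014,"claw":1},{"wx":0,"wy":0,"wz":0,"tx":-0.14,"ty":0,"tz":0,"claw":1},{"wx":0,"wy":0,"wz":0,"tx":-0.18,"ty":0,"tz":-0.05,"claw":1},{"wx":0,"wy":0,"wz":0,"tx":-0.2,"ty":0,"tz":-0.1,"claw":1},{"wx":0,"wy":0,"wz":0,"tx":-0.2,"ty":0,"tz":-0.13,"claw":1},{"wx":0,"wy":0,"wz":0,"tx":-0.2,"ty":0,"tz":-0.13,"claw":1}]';python3 -c "
from h import *
go(588.2,-163.8,88,94.5)
im=bot.grab_frame('scene');cv2.imwrite('pics/scF.png',im);crop(im,285,185,330,225,16,'r2.png');crop(im,240,140,400,320,4,'r3.png')
im=bot.grab_frame('top');cv2.imwrite('pics/topF.png',im)"
```

```text
clock: 45.55
position: [0.5881, -0.1638, 0.0875]
tool_rot: [2.446, 1.566, 2.524]
force: [0.2, -0.0, 0.3]
grip_width: 0.0001
clock: 46.35
position: [0.4548, -0.1763, 0.2885]
tool_rot: [-3.056, 1.564, -2.982]
force: [1.0, -1.2, 0.2]
grip_width: -0.0
at [ 454.8 -176.3  288.5] jaw 94.3 w=-0.0 F=[ 1.  -1.2  0.2] t=46.4 q7 1.46
  tx 0.1997 ty 0.0026 tz 0.1353  wx -0.22 wy -0.36 wz 0.03
```

View pics/r2.png

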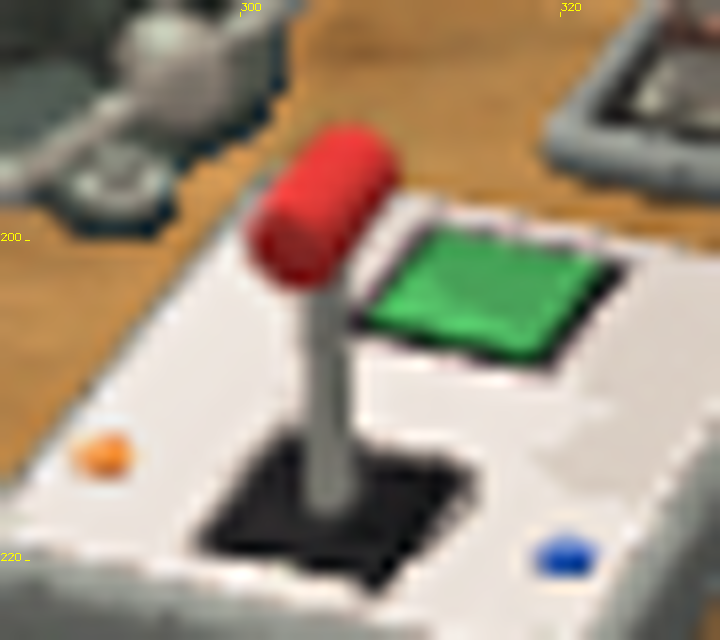

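View pics/r3.png

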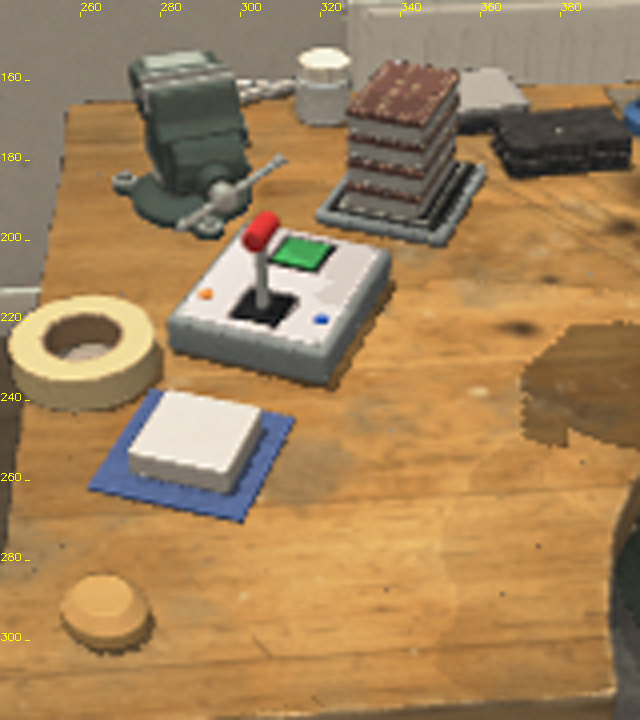

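View pics/topF.png

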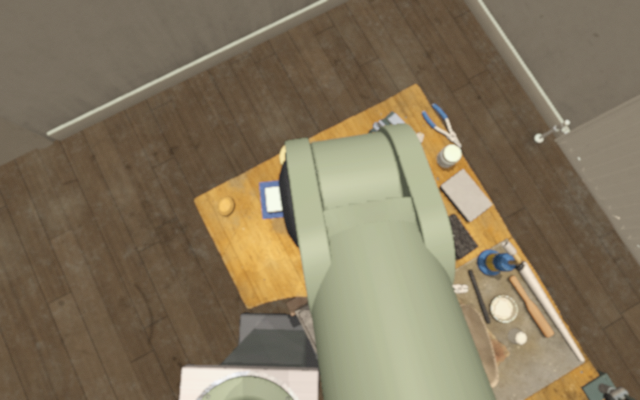

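Everything is in place: the lever is upright at (304.7,197.4), the stack is square on the pad and the block is on the mat. Hand in.

```bash
python3 -m creep '[{"wx":0,"wy":0,"wz":0,"tx":0,"ty":0,"tz":0,"claw":1},{"wx":0,"wy":0,"wz":0,"tx":0,"ty":0,"tz":0,"claw":1},{"wx":0,"wy":0,"wz":0,"tx":0,"ty":0,"tz":0,"claw":1}]'; python3 -c "
from workcell import bot
print(bot.job_done())"
```

```text
clock: 46.75
position: [0.4592, -0.1748, 0.2879]
tool_rot: [2.53, 1.566, 2.607]
force: [0.8, -0.5, 1.1]
grip_width: -0.0002
the job is handed in; nothing more can be done
None
```

I finished the job and handed it in at about 47 s; no verdict was reported. The block is on the mat, all four tins are stacked on the pad, and the switch is back at centre off.

- **Block:** it was knocked half off the mat during the run, so I put it back. It then measured within about 3 mm of the mat's middle.
- **Tins:** each one measured 1–5 mm from the pad centre when placed. The last picture shows one square, upright column. The first grip on tin 3 closed on its lid with a 78 N wrist force, under the 120 N limit. The tin did not move, and I gripped it again lower down.
- **Switch:** the first pass was off. I paused at about −0.1 rad, and the first move to orange reached only about 0.43 rad, perhaps because the grip slipped. I pushed it to the orange stop, then did the changeover again in full. That was upright in the picture, over 2 s at centre, and firmly onto the orange stop.
- **Key:** pressed with about 16 N while the switch was on the orange stop.
- **Last checks:** the final picture shows the lever upright (about 0 rad) and the tape and wax where they were, with the arm clear of everything. In that picture the arm hid the pad and switch from the top camera, so the final check of those rests on the side camera. The two cameras disagreed by 2–4 mm throughout, and I averaged them.

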